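# Hook a brake return spring onto its anchor pin with a spring puller

### The arm

A 7-joint arm with a two-finger parallel gripper is mounted at the origin on the work surface; the furniture and walls round the work are solid. World frame = base frame: x ahead of the robot, y to its left, z up, the work surface at z = 0. Lengths are in mm, angles in rad, forces in N, time in s.
With the tool pointing down it reaches from about 400 to 875 mm from the base axis. Payload 4.4 kg.
Tool frame: the origin (TCP) lies midway between the tips of the shut fingers; the grasp point (between the pads) lies 19 mm behind it; x points along the fingers, z is the direction in which the jaws open and shut, and the axes are right-handed (so a half turn about x gives the same grasp; the last joint's range is limited). The gripper opens to 85 mm and grips with 20 to 120 N. Pads are 22 mm wide; open, the fingers measure 114 mm over their backs; the gripper's body (76 mm by 85 mm) begins 54 mm behind the grasp point. The pads swing forward as they close: fully open they stand 13 mm farther back than shut.
Start: joints at [1.137, 0.628, 0.038, 1.517, -0.027, 0.996, -0.02], TCP at [233.744, -606.532, 231.313] pointing down, gripper open.
Joint ranges: [-3.06, 3.06], [-0.37, 2.12], [-1.25, 1.32], [0.18, 2.47], [-1.1, 4.24], [0.23, 1.98], [-2.94, 2.94]. Speed limits (rad/s): [2.57, 2.57, 3.14, 3.14, 3.14, 3.14, 3.14].

### API

Orientations are given as [roll, pitch, yaw] about the fixed x, y, z axes, in that order (R = Rz(yaw) Ry(pitch) Rx(roll)).
In Python, from cell import ctrl gives the robot as it stands. The module is installed in compiled form; this text tells all that it offers.
- The arm moves only by the tool servo_tool, never from a script. Its argument "rows" is a list of rows, each an object of numbers: "dx", "dy", "dz": the shift along the tool's x, y, z in units of 750 mm (1.0 is 750 mm); "wx", "wy", "wz": the turn, a rotation vector about the tool's x, y, z in units of 6 degrees (1.0 is 6 degrees); "fingers": the closure, from 0 (fully open) to 1 (shut). In form: [{"dx": .., "dy": .., "dz": .., "wx": .., "wy": .., "wz": .., "fingers": ..}, ...]. A call has 1 to 5 rows; each row shifts and turns the commanded pose from where the row before left it, along the tool's axes as they then stand; what a row does not reach is not made up. A row lasts 1/8 s, in which the tool goes at most 62.5 mm and 10.7 degrees, less where a joint would pass 70% of its speed; a pose out of reach is approached as far as the arm can. A call with a number of a shift or a turn outside -1 to 1 is refused whole. A call with a gripper value outside its range is refused whole. The fingers move at their own pace and stop on an object; the grip force is fixed at half the most. Time passes only in rows, so rows that do not move let the fingers close. It gives the time, the measured TCP pose, the force and the opening at its end, in the units of the state.
- ctrl.read_state(): the state, without advancing time (a new reading comes with each control period).
- ctrl.get_image(name): name is "scene" or "top"; returns the picture (384x512x3 uint8, red, green, blue); there is no depth.
- ctrl.camera_info(name): a dict with "fovy" (degrees; the focal length in pixels is half the picture's height over the tangent of half this angle, whatever the lens; pixels are square), "cx", "cy" (the principal point, pixels), "R" (3x3) and "t" (3): a world point X has camera coordinates R X + t. Camera axes: x right, y down, z forward; pixel columns grow to the right and rows downward; lengths in mm; the calibration is good to about 2 mm. A picture is of the moment at which its call begins. camera_info takes no time and is no camera call.
- ctrl.finish_job(): hands the job in, once; it reports no verdict.
Trained networks look in the newest picture that a camera, given by its name, has taken for a name from the list of things; names that differ only in an ending like _2 or _b are one class to them, and where a whole thing is asked for, a point or a joint stands for the part that bears it (a point fixed in the world has none). Each returns a list of dicts, best first, with "conf" (0 to 1); they miss things now and then, are a little off and sometimes report something else, mostly with a low value. They report only what shows in the picture. A call takes as long as a camera call.
- ctrl.search_frame(label, camera): "extent" ([centre column, centre row, width, height] in pixels, round what is visible of it).
- ctrl.silhouettes(label, camera): "region" (384x512 bool, what is visible of it) and "extent" ([centre column, centre row, width, height] in pixels, round what is visible of it).
- ctrl.mark_of(label, camera): "point" ([column, row] in pixels: a listed point, or the origin of a listed thing).
The state is a dict: "clock": time; "qpos": joint angles; "qd": joint speeds; "tau": joint torques, N m; "eef_pos": TCP position; "tool_rot": TCP orientation; "force": force on the tool from outside, world axes, zero at the start; "torque": the same for the moment, N m; "width": finger opening in mm.
Only numpy, scipy, OpenCV 4.12 (cv2) and the standard library are available. Lean on these libraries where they do the work, as an engineer would, in place of code of your own. Each camera call takes 0.05 s, during which the arm holds its last target.

### The job

Take the yellow-handled spring puller out of its wooden stand, put its prong down into the red eye at the end of the brake return spring, stretch the spring and swing its hook onto the brass anchor pin, from the side where the hook is open, without overloading the spring or letting it snap back. Ease off until the pin carries the spring and the puller carries nothing, draw the prong out only then, and put the puller back upright in its stand. Do not touch the spring with the gripper, and leave the other things on the bench where they are.

Things in the scene. Friction and masses are not known exactly. Their poses are not given: they have to be found in the camera images.
- backing_plate: Round dark steel drum-brake backing plate, 224 mm across, 6 mm thick, fixed flat on the bench; grey shoes with black linings rise to 32 mm. Origin: centre of its underside; own y axis points from the spring's stud (at y = -60 mm) to the anchor pin (about y = +50 mm), both at x = 0. The brass pin belongs to this  8 mm thick, with a 12 mm head 72 to 76 mm above the bench.
- post_nominal (a point): Centre of the brass collar that carries the anchor pin, at spring height, 55 mm above the bench. The pin is an eccentric: it stands 3.5 mm off this point in an unknown direction, different each time and not measured, so where it takes the hook must be felt or seen. It is locked and does not turn under load.
- stud_axis (a point): Axis of the steel stud that holds the spring's fixed end, 55 mm above the bench, 110 mm from post_nominal. The spring swings freely about this upright axis, stays where it is left, and starts swung 0.35 to 0.7 rad away from the pin, to the plate's -x side (counter-clockwise seen from above).
- spring_hook: Red level hook of 4 mm wire on the spring's free end, 55 mm above the bench. Origin: centre of its bend (inner radius 6 mm, outer end y = +10 mm), 83 mm from the stud's axis when slack; own y axis points outward from the stud, z up. The shank runs at x = -8 mm from y = -28 mm; the hook is open on its +x side. Moving it faster than 0.4 m/s counts as snapping back.
- hook_lip (a point): Inner end of the hook's short lip, at x = +8, y = -8 mm in the hook's frame. The hook goes on thus: pull it out until this point has passed the pin (pin's centre 12 to 30 mm inward of the hook's origin), swing it to the plate's +x side until the shank meets the pin, then ease it inward until the bend sits on the pin.
- coil_end (a point): Outer end of the steel coil, 37 mm inward of the hook's origin. The spring resists stretching with 0.25 N per mm: about 6 N when hooked on, 9 to 10.6 N to bring the lip past the pin, depending on the eccentric. It hardly gives up and down. More than 16 N between puller and hook, pulling or pressing, overloads it.
- spring_eye (a point): Centre of the round red pull eye (hole 8.6 mm wide, 4 mm thick, axis vertical) on the hook's outer end, 26 mm outward of the hook's origin, 55 mm above the bench. Its distance from stud_axis is 109 mm when slack and 131 to 138 mm when the hook sits on the pin.
- puller: Spring puller, 115 mm long, about 250 g, loose, upright in the stand. Origin: centre of the handle's top; own z axis points up, away from the prong. Yellow square handle 26 x 26 mm, 60 mm long, sides along own x and y; below it a 12 mm shaft with a 22 mm shoulder, underside 89 mm below the top; then a straight 6 mm prong, 26 mm long, with a round tip.
- puller_stand: Fixed wooden block 80 x 80 x 40 mm with a vertical hole 9 mm wide, 32 mm deep in the centre of its top. Origin: centre of its underside. In it the puller's shoulder rests on the block's top, the puller's origin 129 mm above the block's underside.
- oil_bottle: oil bottle, cream with red cap, 47 mm wide, 124 mm tall, standing loose, a bystander; origin: centre of its underside
- wax_tin: low round tin, white lid, 67 mm wide, 26 mm high, loose, a bystander; origin: centre of its underside
- card_white: white cardboard box, 60 x 70 mm, 75 mm tall, standing loose, a bystander; origin: centre of its underside
- tin_small: dark round tin with a white lid, 41 mm wide, 50 mm tall, loose, a bystander; origin: centre of its underside

How it is judged:
By the outcome, as a careful person would: the job done as asked, in the order asked, and still so for the second after the job is handed in, with the robot touching nothing.
It also fails if it takes over 64 s, if anything falls off the work surface, if the arm or the gripper's body presses on something with over 40 N, if the wrist force passes 120 N, or if a joint passes its speed limit or range.

## Working session

There is one attempt and no reset: what is moved stays moved. The work goes in short steps, Python scripts to look and compute and a tool call to move; the robot and the scene stay as the last step left them, time stands still between calls to the robot, and variables do not carry over. Pictures are saved under pics/ and viewed, and the job is handed in when it is done.

Besides the shell and the picture viewer there is one more tool, called after "Request:" as a command line: name --argument value ..., lists and objects as JSON in quotes. servo_tool: Moves the arm, as the interface text tells. Its arguments: {"type":"object","properties":{"rows":{"type":"array"}},"required":["rows"]}

```bash
mkdir -p pics; python3 - <<'E'
from cell import ctrl
import cv2,numpy as np
print(ctrl.read_state())
for n in("scene","top"):
    im=ctrl.get_image(n); cv2.imwrite(f"pics/{n}0.png",im[:,:,::-1])
    print(n,ctrl.camera_info(n))
    for l in["puller","puller_stand","backing_plate","spring_eye","stud_axis","post_nominal","spring_hook","hook_lip","coil_end","oil_bottle","wax_tin","card_white","tin_small"]:
        r=ctrl.mark_of(l,n); print(l,[(np.round(d["point"],1).tolist(),round(d["conf"],2)) for d in r[:2]])
E
```

```text
{'clock': 0.0, 'qpos': array([ 1.13719743,  0.62934832,  0.03845202,  1.51839781, -0.02698953,
        0.99630453, -0.01998312]), 'qd': array([-7.71721104e-04, -5.64292802e-04,  6.59394015e-05,  6.34129294e-04,
       -5.98210567e-04, -1.91684518e-06, -1.19037502e-03]), 'tau': array([-9.12965952e-04, -5.63407195e+01,  1.22581366e+00, -1.93451107e+01,
        1.11070729e-02,  1.03710510e-02,  5.90374512e-06]), 'eef_pos': array([ 233.50174048, -605.9206969 ,  230.37833518]), 'tool_rot': array([-3.12039644,  1.56885665,  1.95980519]), 'force': array([-0.10384693, -0.06837042, -0.12432927]), 'torque': array([0.00092705, 0.01556658, 0.03021439]), 'width': 85.31032289189977}
scene {'fovy': 46.11562567256421, 'cx': 246.67443748212222, 'cy': 198.34998269219142, 'R': array([[ 0.87954918, -0.47572514,  0.00887852],
       [-0.36098666, -0.67933762, -0.63889672],
       [ 0.30997075,  0.55873606, -0.76924128]]), 't': array([-515.38891766,  311.67910624, 1012.22549956])}
puller [([261.5, 291.1], 0.63)]
puller_stand []
backing_plate [([223.0, 223.3], 0.59)]
spring_eye [([206.3, 206.3], 0.46)]
stu
[... 466 characters left out ...]
2952 , -0.99994083,  0.008069  ],
       [-0.99670605,  0.00661935, -0.08082845],
       [ 0.08077026, -0.00863208, -0.99669537]]), 't': array([  25.87198982,  584.82606654, 1291.91100446])}
puller [([345.0, 223.7], 0.46)]
puller_stand [([340.2, 228.2], 0.82)]
backing_plate [([238.6, 205.1], 0.57)]
spring_eye [([224.0, 221.8], 0.41)]
stud_axis [([260.3, 203.0], 0.44)]
post_nominal [([217.7, 208.2], 0.81), ([263.7, 203.1], 0.7)]
spring_hook [([230.8, 221.4], 0.41)]
hook_lip [([234.4, 214.9], 0.59)]
coil_end [([246.0, 210.7], 0.59)]
oil_bottle [([333.4, 140.2], 0.57)]
wax_tin [([161.4, 148.1], 0.74)]
card_white [([247.9, 209.5], 0.74), ([132.9, 249.9], 0.56)]
tin_small [([236.5, 135.8], 0.45)]
```

```bash
cat > h.py <<'E'
import numpy as np,cv2
from scipy.spatial.transform import Rotation as Ro
from cell import ctrl
def cam(n):
    c=ctrl.camera_info(n); f=192/np.tan(np.radians(c["fovy"]/2)); return f,c["cx"],c["cy"],np.array(c["R"]),np.array(c["t"])
def back(n,p,z):
    f,cx,cy,R,t=cam(n); d=R.T@np.array([(p[0]-cx)/f,(p[1]-cy)/f,1]); o=-R.T@t
    return o+d*(z-o[2])/d[2]
def proj(n,X):
    f,cx,cy,R,t=cam(n); c=R@np.array(X)+t; return np.array([cx+f*c[0]/c[2],cy+f*c[1]/c[2]])
def tri(ps):
    A=[];b=[]
    for n,p in ps.items():
        f,cx,cy,R,t=cam(n)
        for k,u in((0,(p[0]-cx)/f),(1,(p[1]-cy)/f)):
            A.append(R[k]-u*R[2]); b.append(u*t[2]-t[k])
    return np.linalg.lstsq(np.array(A),np.array(b),rcond=None)[0]
def crop(n,x0,y0,w,h,name,s=None):
    im=ctrl.get_image(n); s=s or min(800//w,600//h)
    cv2.imwrite("pics/"+name,cv2.resize(im[y0:y0+h,x0:x0+w,::-1],None,fx=s,fy=s,interpolation=cv2.INTER_CUBIC)); return im
def st():
    s=ctrl.read_state(); return s
E
python3 - <<'E'
from h import *
np.set_printoptions(precision=1,suppress=True)
S=dict(puller=([261.5,291.1],129),eye=([206.3,206.3],55),stud=([234.5,227.6],55),post=([214.9,199.2],55),hook=([212.8,208.9],55),coil=([222.4,215.8],55),plate=([223,223.3],0))
T=dict(puller=[345,223.7],eye=[224,221.8],stud=[260.3,203],post=[217.7,208.2],hook=[230.8,221.4],coil=[246,210.7],plate=[238.6,205.1])
for k,(p,z) in S.items(): print(k,back("scene",p,z),back("top",T[k],z),tri({"scene":p,"top":T[k]}))
for l,p,q in(("oil",[332.9,267.1],[333.4,140.2]),("wax",[240.7,151.2],[161.4,148.1]),("card",[147.2,167.9],[132.9,249.9]),("tin",[285.8,193.4],[236.5,135.8])): print(l,back("scene",p,0),back("top",q,0))
crop("top",170,150,110,90,"t1.png",6);crop("scene",170,170,110,90,"s1.png",6)
crop("top",300,180,90,80,"t2.png",6);crop("scene",220,260,90,90,"s2.png",6)
E
```

```text
puller [ 502.9 -216.7  129. ] [ 506.8 -202.4  129. ] [ 508.2 -206.9  107.9]
eye [519.  100.5  55. ] [515.7 101.1  55. ] [517.3 100.5  55.7]
stud [552.6   4.3  55. ] [564.6   5.4  55. ] [560.    7.2  47.9]
post [549.5 111.7  55. ] [551.6 117.6  55. ] [552.1 118.1  46.7]
hook [530.3  84.6  55. ] [516.7  83.3  55. ] [522.1  80.8  63.1]
coil [542.3  52.4  55. ] [544.5  43.2  55. ] [541.5  44.1  65.7]
plate [549.6  67.4   0. ] [562.9  63.9   0. ] [556.5  66.3  -1.5]
oil [ 732.6 -185.3    0. ] [ 741.8 -200.5    0. ]
wax [721.9 290.3  -0. ] [722.4 276.8   0. ]
card [441.5 358.3   0. ] [442.7 352.    0. ]
tin [755.5  78.2   0. ] [755.7  68.8   0. ]
```

View pics/scene0.png

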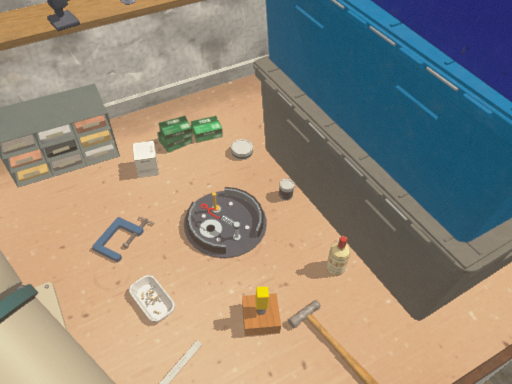

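View pics/top0.png

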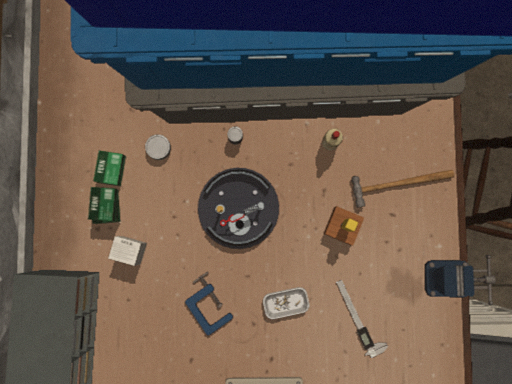

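```bash
ls pics
```

```text
s1.png
s2.png
scene0.png
t1.png
t2.png
top0.png
```

View pics/t1.png

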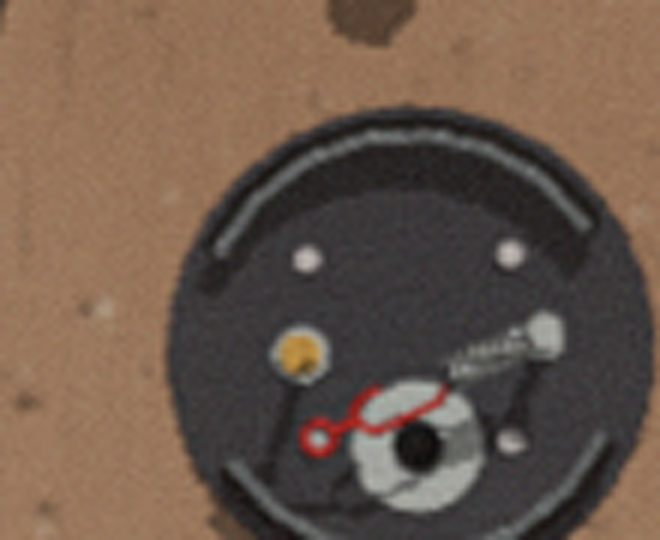

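View pics/s1.png

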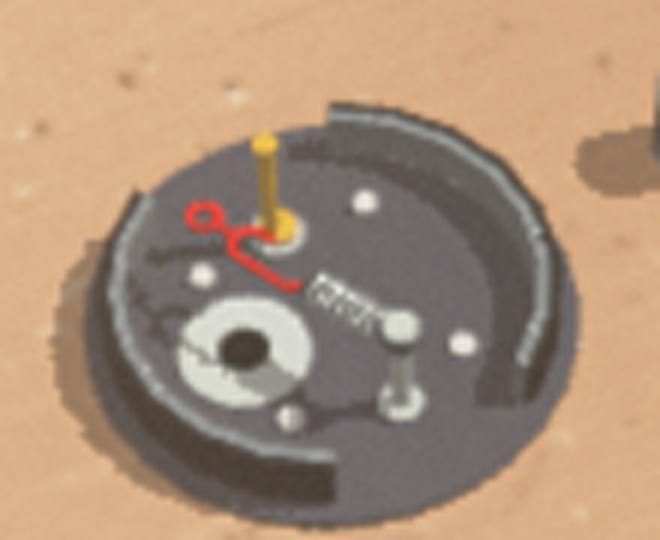

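View pics/t2.png

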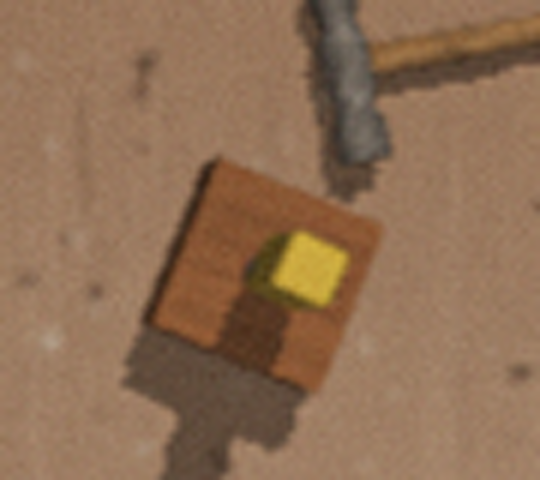

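View pics/s2.png

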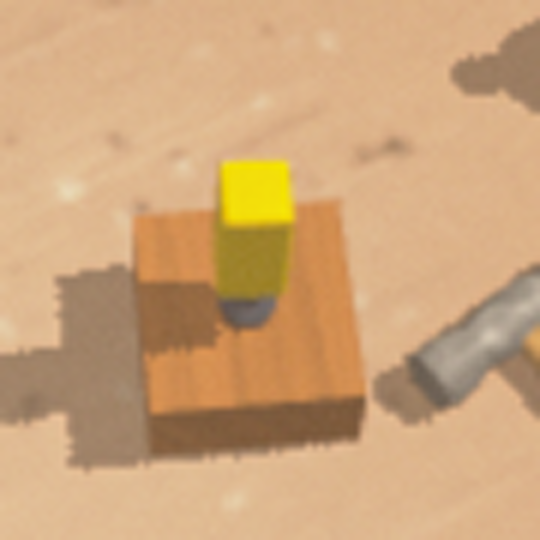

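The stand is at top ≈ (344,225) with the yellow handle at (351,224). The red eye is at (223,223) in top and (204,206) in scene, and the brass pin head is at (219.5,208) in top and (214,194) in scene. Next I'll refine these by colour.

```bash
python3 - <<'E'
from h import *
np.set_printoptions(precision=1,suppress=True)
o=lambda x0,y0,u,v,s=6:[x0+(u+.5)/s-.5,y0+(v+.5)/s-.5]
I={"top":cv2.imread("pics/top0.png"),"scene":cv2.imread("pics/scene0.png")}
def show(n,t,s,z): print(n,tri({"top":t,"scene":s}),back("top",t,z),back("scene",s,z))
show("eye",o(170,150,319,438),o(170,170,204,216),55)
show("pinhead",o(170,150,300,352),o(170,170,265,146),76)
show("studtop",o(170,150,546,333),o(170,170,401,328),60)
show("puller",o(300,180,309,269),o(220,260,257,192),129)
# yellow top
for n,(x0,y0,w,h) in {"top":(300,180,90,80),"scene":(220,260,90,90)}.items():
    im=cv2.resize(I[n][y0:y0+h,x0:x0+w],None,fx=6,fy=6,interpolation=cv2.INTER_CUBIC).astype(int)
    b,g,r=im[...,0],im[...,1],im[...,2]
    m=((r-b>110)&(g>150*(1 if n=="top" else 1.3))).astype(np.uint8)
    k,l,stt,c=cv2.connectedComponentsWithStats(m); j=1+np.argmax(stt[1:,4]); 
    rr=cv2.minAreaRect(np.argwhere(l==j)[:,::-1].astype(np.float32)); print(n,stt[j],c[j],rr, o(x0,y0,*c[j]),back(n,o(x0,y0,*c[j]),129))
    bx=cv2.boxPoints(rr); P=[back(n,o(x0,y0,*q),129)for q in bx]; print(np.array(P)); 
for q in((220,157),(383,228),(318,392),(150,322)): print("stand",back("top",o(300,180,*q),40))
for q in((135,212),(340,202),(364,395),(152,408)): print("stand s",back("scene",o(220,260,*q),40))
# eye red hole
for n,u in (("top",(170,150)),("scene",(170,170))):
    for h,lab in((76,"pin"),(55,"eye")): pass
E
```

```text
eye [513.4 104.4  57. ] [513.7 104.4  55. ] [513.7 106.1  55. ]
pinhead [548.9 111.8  77.4] [550.2 111.4  76. ] [548.  113.3  76. ]
studtop [558.5   4.9  64.7] [558.7   4.9  60. ] [560.1   8.   60. ]
puller [ 504.8 -217.7  127.1] [ 504.9 -217.4  129. ] [ 504.  -218.5  129. ]
top [ 278  235   67   67 2839] [310.9 268.3] ((310.849853515625, 268.1940612792969), (54.50202178955078, 54.12944793701172), 25.201122283935547) [np.float64(351.3964130562405), np.float64(224.2939121756487)] [ 505.2 -218.2  129. ]
[[ 500.  -203.1  129. ]
 [ 520.2 -213.1  129. ]
 [ 510.4 -233.3  129. ]
 [ 490.3 -223.3  129. ]]
scene [ 222  159   71   64 4120] [257.1 190.1] ((257.2590637207031, 189.9400634765625), (62.40547561645508, 68.9218978881836), 87.27368927001953) [np.float64(262.42520226537215), np.float64(291.274716828479)] [ 504.4 -217.9  129. ]
[[ 499.1 -201.9  129. ]
 [ 521.2 -212.2  129. ]
 [ 509.9 -233.7  129. ]
 [ 488.2 -223.5  129. ]]
stand [ 556.8 -197.4   40. ]
stand [ 524.8 -269.2   40. ]
stand [ 452.6 -238.6   40. ]
stand [ 483.9 -164.9   40. ]
stand s [ 484.7 -164.2   40. ]
stand s [ 556.4 -197.7   40. ]
stand s [ 524.  -269.2   40. ]
stand s [ 453.1 -236.9   40. ]
```

```bash
cat >> h.py <<'E'
def pose():
    s=ctrl.read_state(); return np.array(s["eef_pos"]),Ro.from_euler("xyz",s["tool_rot"]).as_matrix(),s
def goalR(jaw_deg):
    a=np.radians(jaw_deg); x=np.array([0,0,-1.]); z=np.array([np.cos(a),np.sin(a),0]); return np.c_[x,np.cross(z,x),z]
def plan(pos,jaw,n,p=None,R=None,rd=4):
    if p is None: p,R,_=pose()
    G=goalR(jaw); G2=goalR(jaw+180)
    if np.trace(R.T@G2)>np.trace(R.T@G): G=G2
    rv=Ro.from_matrix(R.T@G).as_rotvec()
    w=rv/n; pos=np.array(pos,float); pp=p.copy(); RR=R.copy(); rows=[]
    for i in range(n):
        d=RR.T@((pos-pp)/(n-i)); 
        r=dict(zip(("dx","dy","dz"),np.round(d/750,rd).tolist()))
        r.update(dict(zip(("wx","wy","wz"),np.round(np.degrees(w)/6,3).tolist()))); rows.append(r)
        pp=pp+RR@(d); RR=RR@Ro.from_rotvec(w).as_matrix()
    for r in rows: print(r)
    return pp,RR
E
python3 - <<'E'
from h import *
np.set_printoptions(precision=3,suppress=True)
p,R,s=pose(); print(R,s["clock"], np.degrees(np.arctan2(R[1,2],R[0,2])))
C=np.array([233.744,-606.532,231.313]); 
for j in(-25,65): print(j); plan([504.6,-218,200],j,10,C,R)
E
```

```text
[[ 0.     0.933  0.359]
 [-0.     0.359 -0.933]
 [-1.     0.     0.   ]] 1.6 -68.93097267921698
-25
{'dx': 0.0042, 'dy': 0.0523, 'dz': -0.0354, 'wx': -0.732, 'wy': 0.0, 'wz': -0.0}
{'dx': 0.0042, 'dy': 0.0549, 'dz': -0.0312, 'wx': -0.732, 'wy': 0.0, 'wz': -0.0}
{'dx': 0.0042, 'dy': 0.0571, 'dz': -0.027, 'wx': -0.732, 'wy': 0.0, 'wz': -0.0}
{'dx': 0.0042, 'dy': 0.059, 'dz': -0.0225, 'wx': -0.732, 'wy': 0.0, 'wz': -0.0}
{'dx': 0.0042, 'dy': 0.0606, 'dz': -0.0179, 'wx': -0.732, 'wy': 0.0, 'wz': -0.0}
{'dx': 0.0042, 'dy': 0.0618, 'dz': -0.0132, 'wx': -0.732, 'wy': 0.0, 'wz': -0.0}
{'dx': 0.0042, 'dy': 0.0626, 'dz': -0.0085, 'wx': -0.732, 'wy': 0.0, 'wz': -0.0}
{'dx': 0.0042, 'dy': 0.063, 'dz': -0.0036, 'wx': -0.732, 'wy': 0.0, 'wz': -0.0}
{'dx': 0.0042, 'dy': 0.0631, 'dz': 0.0012, 'wx': -0.732, 'wy': 0.0, 'wz': -0.0}
{'dx': 0.0042, 'dy': 0.0629, 'dz': 0.006, 'wx': -0.732, 'wy': 0.0, 'wz': -0.0}
65
{'dx': 0.0042, 'dy': 0.0523, 'dz': -0.0354, 'wx': 0.768, 'wy': 0.0, 'wz': -0.0}
{'dx': 0.0042, 'dy': 0.0493, 'dz': -0.0394, 'wx': 0.768, 'wy': 0.0, 'wz': -0.0}
{'dx': 0.0042, 'dy': 0.046, 'dz': -0.0433, 'wx': 0.768, 'wy': 0.0, 'wz': -0.0}
{'dx': 0.0042, 'dy': 0.0424, 'dz': -0.0468, 'wx': 0.768, 'wy': 0.0, 'wz': -0.0}
{'dx': 0.0042, 'dy': 0.0385, 'dz': -0.0501, 'wx': 0.768, 'wy': 0.0, 'wz': -0.0}
{'dx': 0.0042, 'dy': 0.0343, 'dz': -0.053, 'wx': 0.768, 'wy': 0.0, 'wz': -0.0}
{'dx': 0.0042, 'dy': 0.0299, 'dz': -0.0556, 'wx': 0.768, 'wy': 0.0, 'wz': -0.0}
{'dx': 0.0042, 'dy': 0.0254, 'dz': -0.0578, 'wx': 0.768, 'wy': 0.0, 'wz': -0.0}
{'dx': 0.0042, 'dy': 0.0207, 'dz': -0.0597, 'wx': 0.768, 'wy': 0.0, 'wz': -0.0}
{'dx': 0.0042, 'dy': 0.0158, 'dz': -0.0611, 'wx': 0.768, 'wy': 0.0, 'wz': -0.0}
```

Request:
servo_tool --rows '[{"dx": 0.0042,"dy": 0.0523,"dz": -0.0354,"wx": -0.732,"fingers": 0},{"dx": 0.0042,"dy": 0.0549,"dz": -0.0312,"wx": -0.732,"fingers": 0},{"dx": 0.0042,"dy": 0.0571,"dz": -0.027,"wx": -0.732,"fingers": 0},{"dx": 0.0042,"dy": 0.059,"dz": -0.0225,"wx": -0.732,"fingers": 0},{"dx": 0.0042,"dy": 0.0606,"dz": -0.0179,"wx": -0.732,"fingers": 0}]'

```text
schema error: expected keys dx, dy, dz, wx, wy, wz, fingers
```

Request:
servo_tool --rows '[{"dx": 0.0042,"dy": 0.0618,"dz": -0.0132,"wx": -0.732,"fingers": 0},{"dx": 0.0042,"dy": 0.0626,"dz": -0.0085,"wx": -0.732,"fingers": 0},{"dx": 0.0042,"dy": 0.063,"dz": -0.0036,"wx": -0.732,"fingers": 0},{"dx": 0.0042,"dy": 0.0631,"dz": 0.0012,"wx": -0.732,"fingers": 0},{"dx": 0.0042,"dy": 0.0629,"dz": 0.006,"wx": -0.732,"fingers": 0}]'

```text
schema error: expected keys dx, dy, dz, wx, wy, wz, fingers
```

Request:
servo_tool --rows '[{"fingers": 0},{"fingers": 0}]'

```text
schema error: expected keys dx, dy, dz, wx, wy, wz, fingers
```

```bash
python3 - <<'E'
from h import *
np.set_printoptions(precision=3,suppress=True)
p,R,s=pose(); print(p,R,s["clock"],s["qd"],np.degrees(np.arctan2(R[1,2],R[0,2])),s["qpos"])
plan([504.6,-218,70],-25,5)
crop("top",280,150,130,110,"t3.png",6)
E
```

```text
[ 233.746 -606.543  231.331] [[ 0.     0.933  0.359]
 [-0.     0.359 -0.933]
 [-1.     0.     0.   ]] 1.6 [-0.     0.    -0.     0.     0.001  0.     0.001] -68.93097267921698 [ 1.137  0.628  0.039  1.517 -0.027  0.996 -0.02 ]
{'dx': 0.043, 'dy': 0.1046, 'dz': -0.0707, 'wx': -1.464, 'wy': 0.0, 'wz': -0.0}
{'dx': 0.043, 'dy': 0.1142, 'dz': -0.0539, 'wx': -1.464, 'wy': 0.0, 'wz': -0.0}
{'dx': 0.043, 'dy': 0.1211, 'dz': -0.0358, 'wx': -1.464, 'wy': 0.0, 'wz': -0.0}
{'dx': 0.043, 'dy': 0.1252, 'dz': -0.0169, 'wx': -1.464, 'wy': 0.0, 'wz': -0.0}
{'dx': 0.043, 'dy': 0.1263, 'dz': 0.0024, 'wx': -1.464, 'wy': 0.0, 'wz': -0.0}
```

View pics/t3.png

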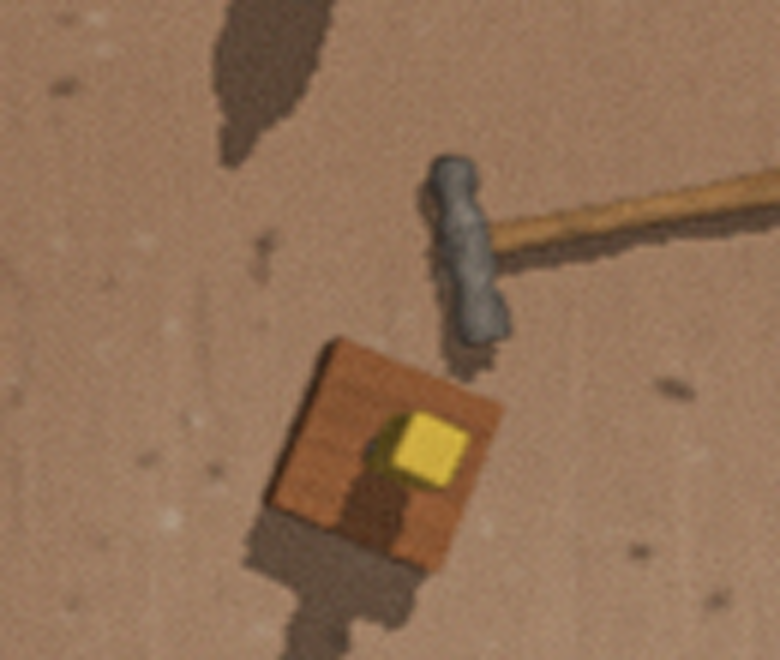

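The calls were refused because every row needs all seven keys, so nothing has moved. I'm resending the same moves with full rows.

Request:
servo_tool --rows '[{"dx": 0.0042,"dy": 0.0523,"dz": -0.0354,"wx": -0.732,"wy": 0,"wz": 0,"fingers": 0},{"dx": 0.0042,"dy": 0.0549,"dz": -0.0312,"wx": -0.732,"wy": 0,"wz": 0,"fingers": 0},{"dx": 0.0042,"dy": 0.0571,"dz": -0.027,"wx": -0.732,"wy": 0,"wz": 0,"fingers": 0},{"dx": 0.0042,"dy": 0.059,"dz": -0.0225,"wx": -0.732,"wy": 0,"wz": 0,"fingers": 0},{"dx": 0.0042,"dy": 0.0606,"dz": -0.0179,"wx": -0.732,"wy": 0,"wz": 0,"fingers": 0}]'

```text
clock: 2.28
eef_pos: [370.0, -411.1, 215.7]
tool_rot: [0.098, 1.57, -0.719]
force: [1.0, -0.1, 0.3]
width: 85.4
```

Request:
servo_tool --rows '[{"dx": 0.0042,"dy": 0.0618,"dz": -0.0132,"wx": -0.732,"wy": 0,"wz": 0,"fingers": 0},{"dx": 0.0042,"dy": 0.0626,"dz": -0.0085,"wx": -0.732,"wy": 0,"wz": 0,"fingers": 0},{"dx": 0.0042,"dy": 0.063,"dz": -0.0036,"wx": -0.732,"wy": 0,"wz": 0,"fingers": 0},{"dx": 0.0042,"dy": 0.0631,"dz": 0.0012,"wx": -0.732,"wy": 0,"wz": 0,"fingers": 0},{"dx": 0.0042,"dy": 0.0629,"dz": 0.006,"wx": -0.732,"wy": 0,"wz": 0,"fingers": 0}]'

```text
clock: 2.9
eef_pos: [505.5, -216.9, 200.0]
tool_rot: [-0.177, 1.57, -0.611]
force: [0.5, 0.4, -0.1]
width: 85.3
```

Request:
servo_tool --rows '[{"dx": 0,"dy": 0,"dz": 0,"wx": 0,"wy": 0,"wz": 0,"fingers": 0}]'

```text
clock: 3.02
eef_pos: [507.3, -213.3, 199.9]
tool_rot: [1.332, 1.568, 0.904]
force: [-0.4, -0.4, 0.6]
width: 85.5
```

```bash
python3 - <<'E'
from h import *
np.set_printoptions(precision=3,suppress=True)
p,R,s=pose(); print(p,R,s["clock"],s["qd"],np.degrees(np.arctan2(R[1,2],R[0,2])),s["qpos"])
plan([504.6,-218,70],-25,5)
crop("scene",160,180,200,150,"t3b.png",4)
E
```

```text
[ 507.272 -213.306  199.853] [[ 0.002  0.416  0.91 ]
 [ 0.002  0.91  -0.416]
 [-1.     0.003  0.001]] 3.025 [ 0.054 -0.009  0.076  0.017  0.024  0.014  0.005] -24.559854277356497 [ 0.473  0.528 -0.185  1.831  0.126  0.793 -0.204]
{'dx': 0.0346, 'dy': -0.0015, 'dz': -0.0002, 'wx': 0.015, 'wy': 0.001, 'wz': -0.006}
{'dx': 0.0346, 'dy': -0.0015, 'dz': -0.0001, 'wx': 0.015, 'wy': 0.001, 'wz': -0.006}
{'dx': 0.0346, 'dy': -0.0015, 'dz': -0.0001, 'wx': 0.015, 'wy': 0.001, 'wz': -0.006}
{'dx': 0.0346, 'dy': -0.0015, 'dz': -0.0001, 'wx': 0.015, 'wy': 0.001, 'wz': -0.006}
{'dx': 0.0346, 'dy': -0.0015, 'dz': -0.0001, 'wx': 0.015, 'wy': 0.001, 'wz': -0.006}
```

View pics/t3b.png

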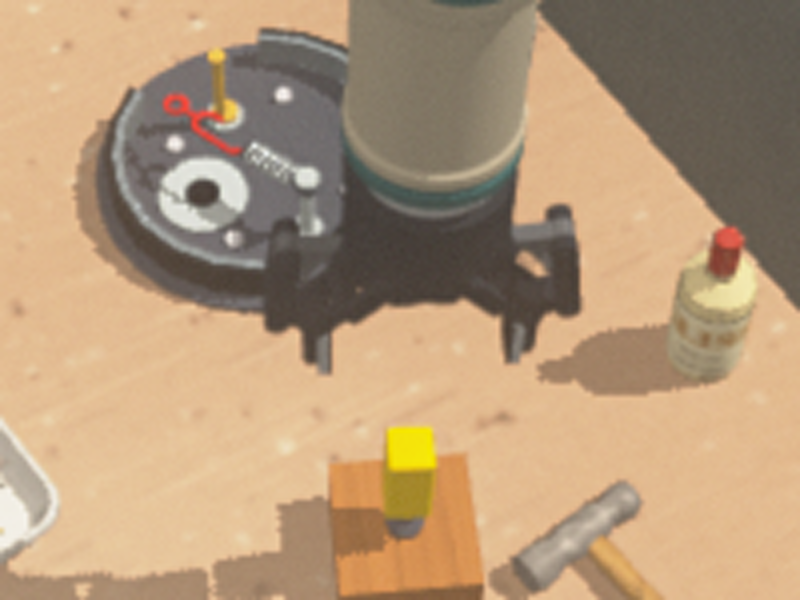

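The tool is above the stand with jaws either side of the handle, still settling. I'll let it settle and re-read.

Request:
servo_tool --rows '[{"dx": 0,"dy": 0,"dz": 0,"wx": 0,"wy": 0,"wz": 0,"fingers": 0},{"dx": 0,"dy": 0,"dz": 0,"wx": 0,"wy": 0,"wz": 0,"fingers": 0}]'

```text
clock: 3.32
eef_pos: [503.8, -219.5, 199.9]
tool_rot: [-1.546, 1.57, -1.986]
force: [-0.7, 0.5, 0.2]
width: 85.4
```

```bash
python3 - <<'E'
from h import *
np.set_printoptions(precision=3,suppress=True)
p,R,s=pose(); print(p,s["clock"],s["qd"],np.degrees(np.arctan2(R[1,2],R[0,2])))
plan([504.6,-218,70],-25,5)
E
```

```text
[ 503.811 -219.461  199.907] 3.325 [-0.     0.002 -0.005 -0.002 -0.    -0.    -0.003] -25.163072168052274
{'dx': 0.0346, 'dy': 0.0005, 'dz': 0.0, 'wx': -0.005, 'wy': 0.0, 'wz': 0.002}
{'dx': 0.0346, 'dy': 0.0005, 'dz': 0.0, 'wx': -0.005, 'wy': 0.0, 'wz': 0.002}
{'dx': 0.0346, 'dy': 0.0005, 'dz': 0.0, 'wx': -0.005, 'wy': 0.0, 'wz': 0.002}
{'dx': 0.0346, 'dy': 0.0005, 'dz': 0.0, 'wx': -0.005, 'wy': 0.0, 'wz': 0.002}
{'dx': 0.0346, 'dy': 0.0004, 'dz': 0.0, 'wx': -0.005, 'wy': 0.0, 'wz': 0.002}
```

Request:
servo_tool --rows '[{"dx": 0.0346,"dy": 0,"dz": 0,"wx": 0,"wy": 0,"wz": 0,"fingers": 0},{"dx": 0.0346,"dy": 0,"dz": 0,"wx": 0,"wy": 0,"wz": 0,"fingers": 0},{"dx": 0.0346,"dy": 0,"dz": 0,"wx": 0,"wy": 0,"wz": 0,"fingers": 0},{"dx": 0.0346,"dy": 0,"dz": 0,"wx": 0,"wy": 0,"wz": 0,"fingers": 0},{"dx": 0.0346,"dy": 0,"dz": 0,"wx": 0,"wy": 0,"wz": 0,"fingers": 0}]'

```text
clock: 3.95
eef_pos: [504.2, -219.2, 69.4]
tool_rot: [-0.708, 1.57, -1.147]
force: [0.4, 0.0, 0.6]
width: 85.5
```

Request:
servo_tool --rows '[{"dx": 0,"dy": 0,"dz": 0,"wx": 0,"wy": 0,"wz": 0,"fingers": 0},{"dx": 0,"dy": 0,"dz": 0,"wx": 0,"wy": 0,"wz": 0,"fingers": 0},{"dx": 0,"dy": 0,"dz": 0,"wx": 0,"wy": 0,"wz": 0,"fingers": 0}]'

```text
clock: 4.32
eef_pos: [505.3, -218.5, 71.2]
tool_rot: [0.048, 1.569, -0.389]
force: [0.5, -1.3, -0.0]
width: 85.6
```

```bash
python3 - <<'E'
from h import *
np.set_printoptions(precision=3,suppress=True)
p,R,s=pose(); print(p,s["clock"],s["qd"],s["force"],np.degrees(np.arctan2(R[1,2],R[0,2])))
crop("scene",200,230,120,100,"s4.png",6)
E
```

```text
[ 505.314 -218.512   71.242] 4.325 [-0.002  0.001 -0.001  0.002  0.001  0.    -0.   ] [ 0.492 -1.259 -0.033] -25.040755907788864
```

View pics/s4.png

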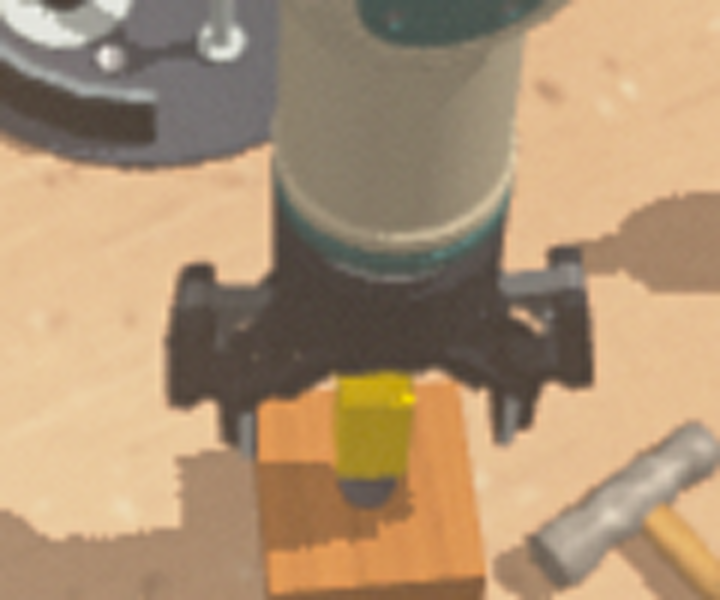

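The handle is between the jaws with clearance, so I'm closing.

Request:
servo_tool --rows '[{"dx": 0,"dy": 0,"dz": 0,"wx": 0,"wy": 0,"wz": 0,"fingers": 1},{"dx": 0,"dy": 0,"dz": 0,"wx": 0,"wy": 0,"wz": 0,"fingers": 1},{"dx": 0,"dy": 0,"dz": 0,"wx": 0,"wy": 0,"wz": 0,"fingers": 1},{"dx": 0,"dy": 0,"dz": 0,"wx": 0,"wy": 0,"wz": 0,"fingers": 1},{"dx": 0,"dy": 0,"dz": 0,"wx": 0,"wy": 0,"wz": 0,"fingers": 1}]'

```text
clock: 5.0
eef_pos: [504.6, -217.9, 70.3]
tool_rot: [-0.106, 1.571, -0.542]
force: [-0.4, -0.4, 3.2]
width: 25.2
```

Request:
servo_tool --rows '[{"dx": 0,"dy": 0,"dz": 0,"wx": 0,"wy": 0,"wz": 0,"fingers": 1},{"dx": 0,"dy": 0,"dz": 0,"wx": 0,"wy": 0,"wz": 0,"fingers": 1}]'

```text
clock: 5.25
eef_pos: [504.6, -218.0, 70.3]
tool_rot: [0.038, 1.571, -0.399]
force: [-0.0, 0.9, 4.5]
width: 25.5
```

```bash
python3 - <<'E'
from h import *
np.set_printoptions(precision=3,suppress=True)
p,R,s=pose(); print(p,s["clock"],s["qd"],s["force"],s["torque"],s["width"],np.degrees(np.arctan2(R[1,2],R[0,2])))
E
```

```text
[ 504.638 -217.954   70.276] 5.25 [-0.001 -0.001 -0.    -0.    -0.    -0.001 -0.   ] [-0.01   0.87   4.538] [0.1   0.155 0.035] 25.460008512134635 -25.01034701907518
```

Request:
servo_tool --rows '[{"dx": -0.012,"dy": 0,"dz": 0,"wx": 0,"wy": 0,"wz": 0,"fingers": 1},{"dx": -0.014,"dy": 0,"dz": 0,"wx": 0,"wy": 0,"wz": 0,"fingers": 1},{"dx": -0.024,"dy": 0,"dz": 0,"wx": 0,"wy": 0,"wz": 0,"fingers": 1},{"dx": -0.04,"dy": 0,"dz": 0,"wx": 0,"wy": 0,"wz": 0,"fingers": 1},{"dx": -0.03,"dy": 0,"dz": 0,"wx": 0,"wy": 0,"wz": 0,"fingers": 1}]'

```text
clock: 5.88
eef_pos: [504.8, -218.0, 161.7]
tool_rot: [0.12, 1.57, -0.316]
force: [0.1, -0.3, -1.7]
width: 25.5
```

```bash
python3 - <<'E'
from h import *
np.set_printoptions(precision=3,suppress=True)
p,R,s=pose(); print(p,s["clock"],s["qd"],s["force"],s["torque"],s["width"],np.degrees(np.arctan2(R[1,2],R[0,2])))
plan([513.6,104.8,160],12,10,np.array([504.6,-218,160.3]),goalR(-25))
E
```

```text
[ 504.839 -218.017  161.654] 5.875 [ 0.049 -0.259 -0.062 -0.141 -0.075  0.404  0.065] [ 0.084 -0.284 -1.681] [ 0.017 -0.018  0.003] 25.52594621072738 -25.00818639463636
{'dx': 0.0, 'dy': 0.0395, 'dz': -0.0171, 'wx': -0.617, 'wy': 0.0, 'wz': 0.0}
{'dx': 0.0, 'dy': 0.0405, 'dz': -0.0145, 'wx': -0.617, 'wy': 0.0, 'wz': 0.0}
{'dx': 0.0, 'dy': 0.0414, 'dz': -0.0119, 'wx': -0.617, 'wy': 0.0, 'wz': 0.0}
{'dx': 0.0, 'dy': 0.0421, 'dz': -0.0092, 'wx': -0.617, 'wy': 0.0, 'wz': 0.0}
{'dx': 0.0, 'dy': 0.0426, 'dz': -0.0064, 'wx': -0.617, 'wy': 0.0, 'wz': 0.0}
{'dx': 0.0, 'dy': 0.0429, 'dz': -0.0037, 'wx': -0.617, 'wy': 0.0, 'wz': 0.0}
{'dx': 0.0, 'dy': 0.043, 'dz': -0.0009, 'wx': -0.617, 'wy': 0.0, 'wz': 0.0}
{'dx': 0.0, 'dy': 0.043, 'dz': 0.0019, 'wx': -0.617, 'wy': 0.0, 'wz': 0.0}
{'dx': 0.0, 'dy': 0.0428, 'dz': 0.0046, 'wx': -0.617, 'wy': 0.0, 'wz': 0.0}
{'dx': 0.0, 'dy': 0.0424, 'dz': 0.0074, 'wx': -0.617, 'wy': 0.0, 'wz': 0.0}
```

Request:
servo_tool --rows '[{"dx": 0,"dy": 0.0395,"dz": -0.0171,"wx": -0.617,"wy": 0,"wz": 0,"fingers": 1},{"dx": 0,"dy": 0.0405,"dz": -0.0145,"wx": -0.617,"wy": 0,"wz": 0,"fingers": 1},{"dx": 0,"dy": 0.0414,"dz": -0.0119,"wx": -0.617,"wy": 0,"wz": 0,"fingers": 1},{"dx": 0,"dy": 0.0421,"dz": -0.0092,"wx": -0.617,"wy": 0,"wz": 0,"fingers": 1},{"dx": 0,"dy": 0.0426,"dz": -0.0064,"wx": -0.617,"wy": 0,"wz": 0,"fingers": 1}]'

```text
clock: 6.5
eef_pos: [509.1, -55.6, 160.6]
tool_rot: [-0.116, 1.57, -0.227]
force: [-0.5, 0.7, -1.9]
width: 25.0
```

Request:
servo_tool --rows '[{"dx": 0,"dy": 0.0429,"dz": -0.0037,"wx": -0.617,"wy": 0,"wz": 0,"fingers": 1},{"dx": 0,"dy": 0.043,"dz": -0.0009,"wx": -0.617,"wy": 0,"wz": 0,"fingers": 1},{"dx": 0,"dy": 0.043,"dz": 0.0019,"wx": -0.617,"wy": 0,"wz": 0,"fingers": 1},{"dx": 0,"dy": 0.0428,"dz": 0.0046,"wx": -0.617,"wy": 0,"wz": 0,"fingers": 1},{"dx": 0,"dy": 0.0424,"dz": 0.0074,"wx": -0.617,"wy": 0,"wz": 0,"fingers": 1}]'

```text
clock: 7.12
eef_pos: [513.6, 105.7, 160.6]
tool_rot: [-0.478, 1.57, -0.267]
force: [0.2, -0.5, -2.5]
width: 25.3
```

Request:
servo_tool --rows '[{"dx": 0,"dy": 0,"dz": 0,"wx": 0,"wy": 0,"wz": 0,"fingers": 1},{"dx": 0.012,"dy": 0,"dz": 0,"wx": 0,"wy": 0,"wz": 0,"fingers": 1},{"dx": 0.012,"dy": 0,"dz": 0,"wx": 0,"wy": 0,"wz": 0,"fingers": 1},{"dx": 0.006,"dy": 0,"dz": 0,"wx": 0,"wy": 0,"wz": 0,"fingers": 1},{"dx": 0,"dy": 0,"dz": 0,"wx": 0,"wy": 0,"wz": 0,"fingers": 1}]'

```text
clock: 7.75
eef_pos: [513.2, 104.2, 137.0]
tool_rot: [-3.004, 1.57, -2.795]
force: [0.1, -0.8, -2.8]
width: 25.4
```

```bash
python3 - <<'E'
from h import *
np.set_printoptions(precision=3,suppress=True)
p,R,s=pose(); print(p,s["clock"],s["qd"],s["force"],s["torque"],s["width"],np.degrees(np.arctan2(R[1,2],R[0,2])),R[:,0])
crop("scene",160,140,120,90,"s5.png",6);crop("top",180,160,120,90,"t5.png",6)
for n in("scene","top"): print(n, proj(n,[513.6,104.8,55]),proj(n,[513.6,104.8,p[2]-56.3]))
E
```

```text
[513.237 104.21  136.968] 7.75 [-0.001 -0.011 -0.008 -0.009 -0.002  0.005  0.002] [ 0.063 -0.767 -2.803] [-0.033  0.048 -0.045] 25.365984782529306 11.968855740310241 [-0.001 -0.    -1.   ]
scene [203.751 205.924] [203.114 199.719]
top [222.607 222.629] [222.048 222.36 ]
```

View pics/s5.png

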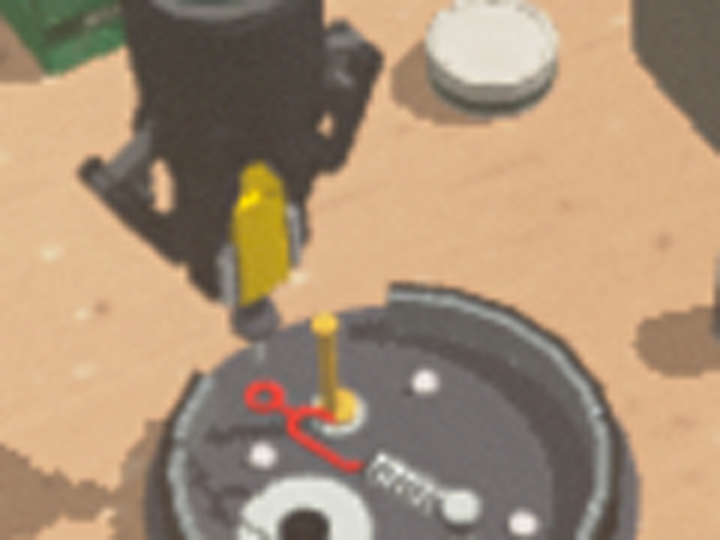

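View pics/t5.png

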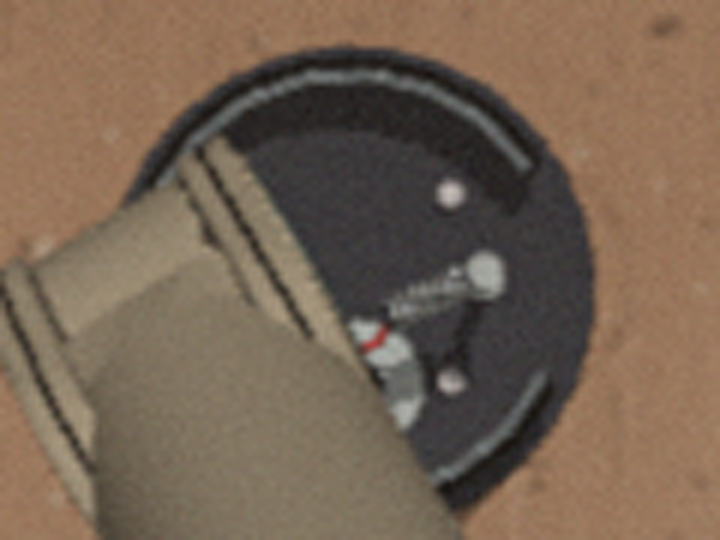

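The top view is blocked by the wrist. In the scene view the eye is at crop (264,396) and the prong tip at about (261,357). I'll overlay the expected puller axis to check for tilt.

```bash
python3 - <<'E'
from h import *
p,R,s=pose()
im=ctrl.get_image("scene"); x0,y0,w,h,k=185,160,45,55,10
c=cv2.resize(im[y0:y0+h,x0:x0+w,::-1],None,fx=k,fy=k,interpolation=cv2.INTER_CUBIC)
c2=c.copy()
def P(X): u=proj("scene",X); return tuple(int(round((u[i]-(x0,y0)[i]+.5)*k)) for i in(0,1))
x,y,z=p
for a,b in((58.7,-1.3),(-1.3,-30.3),(-30.3,-56.3)): cv2.line(c2,P([x,y,z+a]),P([x,y,z+b]),(255,0,255),1); cv2.circle(c2,P([x,y,z+b]),3,(255,255,0),-1)
for dx in(-11,11):cv2.circle(c2,P([x+dx*.88,y-dx*.47,z-30.3]),3,(0,255,0),-1)
cv2.circle(c2,P([513.6,104.8,55]),3,(255,255,255),-1)
cv2.imwrite("pics/ov.png",np.hstack([c[:, :400],c2[:, :400]]))
E
```

```text
(no output)
```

View pics/ov.png

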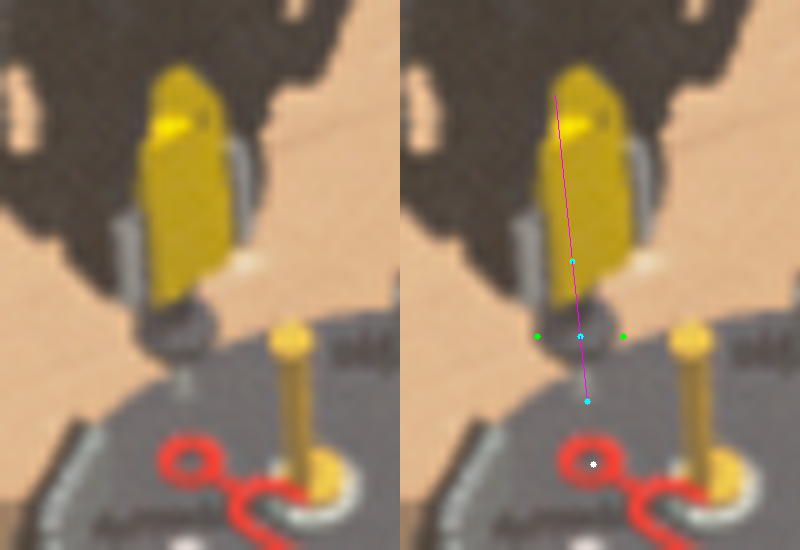

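```bash
cat >> h.py <<'E'
def overlay(name,n="scene",box=(185,160,45,55),k=10,off=(0,0),tilt=(0,0),eye=None,top=58.7,two=True):
    p,R,s=pose(); im=ctrl.get_image(n); x0,y0,w,h=box
    c=cv2.resize(im[y0:y0+h,x0:x0+w,::-1],None,fx=k,fy=k,interpolation=cv2.INTER_CUBIC); c2=c.copy()
    # puller frame: z along -tool x, x along jaw
    B=np.c_[R[:,2],-R[:,1],-R[:,0]]; B=Ro.from_rotvec([tilt[0],tilt[1],0]).as_matrix()@B
    # tilt about grasp pt (19 above tcp)
    g=p-19*R[:,0]+np.array([off[0],off[1],0])
    def W(a): a=np.array(a,float); return g+B@(a+np.array([0,0,top-19]))
    def P(X): u=proj(n,X); return tuple(int(round((u[i]-(x0,y0)[i]+.5)*k)) for i in(0,1))
    for z in(0,-60):
        q=[P(W([a,b,z])) for a,b in((13,13),(-13,13),(-13,-13),(13,-13))]; cv2.polylines(c2,[np.array(q)],True,(255,0,255),1)
    for a,b in((13,13),(-13,13),(-13,-13),(13,-13)): cv2.line(c2,P(W([a,b,0])),P(W([a,b,-60])),(255,0,255),1)
    for z,r in((-89,11),(-89,3),(-115,1),(-112,3)):
        q=[P(W([r*np.cos(t),r*np.sin(t),z])) for t in np.linspace(0,6.28,24)]; cv2.polylines(c2,[np.array(q)],True,(255,255,0),1)
    if eye is not None:
        for r in (4.3,): cv2.polylines(c2,[np.array([P(np.array(eye)+[r*np.cos(t),r*np.sin(t),0]) for t in np.linspace(0,6.28,24)])],True,(255,255,255),1)
    cv2.imwrite("pics/"+name,np.hstack([c,c2]) if two else c2); return W([0,0,-115])
E
python3 - <<'E'
from h import *
print(overlay("ov2.png",box=(188,160,40,55),eye=[513.6,104.8,55]))
E
```

```text
[513.76350859 104.75509873  81.40770733]
```

View pics/ov2.png

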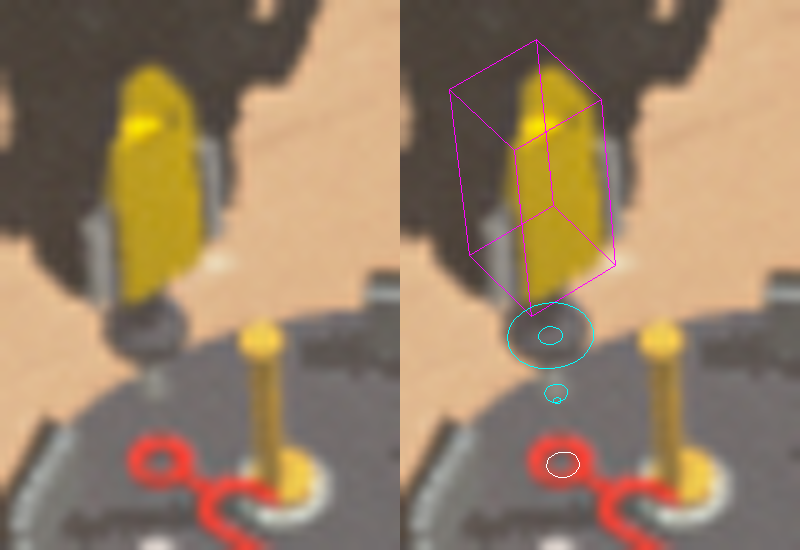

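The model outline fits: the puller is upright, and the prong and eye agree to about 0.3 mm. I'm descending to just above the eye and looking again.

Request:
servo_tool --rows '[{"dx": 0.01,"dy": 0,"dz": 0,"wx": 0,"wy": 0,"wz": 0,"fingers": 1},{"dx": 0.01,"dy": 0,"dz": 0,"wx": 0,"wy": 0,"wz": 0,"fingers": 1},{"dx": 0.004,"dy": 0,"dz": 0,"wx": 0,"wy": 0,"wz": 0,"fingers": 1},{"dx": 0,"dy": 0,"dz": 0,"wx": 0,"wy": 0,"wz": 0,"fingers": 1},{"dx": 0,"dy": 0,"dz": 0,"wx": 0,"wy": 0,"wz": 0,"fingers": 1}]'

```text
clock: 8.57
eef_pos: [513.7, 104.9, 119.6]
tool_rot: [0.281, 1.571, 0.491]
force: [-0.0, 0.4, -1.8]
width: 25.5
```

```bash
python3 - <<'E'
from h import *
print(overlay("ov3.png",box=(193,180,30,37),eye=[513.6,104.8,55],k=13))
p,R,s=pose(); print(p,s["force"],R[:,0],s["clock"])
E
```

```text
[513.69876308 104.92655454  63.3393265 ]
[513.71171906 104.86884349 119.7010923 ] [ 0.74952998 -0.46366641 -1.68850536] [ 3.31240581e-04  9.19820940e-05 -9.99999941e-01] 8.625
```

View pics/ov3.png

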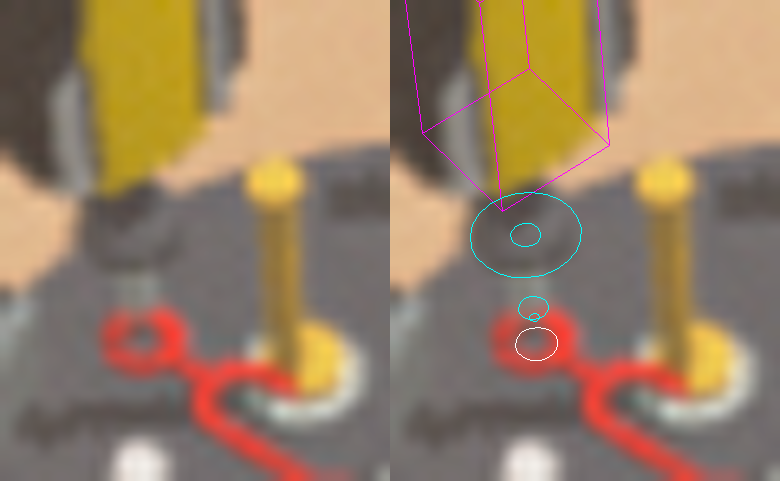

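Prong and eye line up in the scene view within about half a millimetre, so I'm going down slowly while watching the force.

Request:
servo_tool --rows '[{"dx": 0.004,"dy": 0,"dz": 0,"wx": 0,"wy": 0,"wz": 0,"fingers": 1},{"dx": 0.004,"dy": 0,"dz": 0,"wx": 0,"wy": 0,"wz": 0,"fingers": 1},{"dx": 0.003,"dy": 0,"dz": 0,"wx": 0,"wy": 0,"wz": 0,"fingers": 1},{"dx": 0,"dy": 0,"dz": 0,"wx": 0,"wy": 0,"wz": 0,"fingers": 1}]'

```text
clock: 9.12
eef_pos: [513.4, 104.8, 111.1]
tool_rot: [3.112, 1.57, -2.962]
force: [0.2, -0.3, -2.5]
width: 25.2
```

```bash
python3 - <<'E'
from h import *
print(overlay("ov4.png",box=(193,180,30,37),eye=[513.6,104.8,55],k=13))
p,R,s=pose(); print(p,s["force"],s["torque"],s["clock"])
E
```

```text
[513.3491107  104.78434665  54.78642471]
[513.51682772 104.79263825 111.20675089] [ 0.50994575 -0.21185483 -2.37677895] [ 0.03697952 -0.00829354 -0.01697536] 9.175
```

View pics/ov4.png

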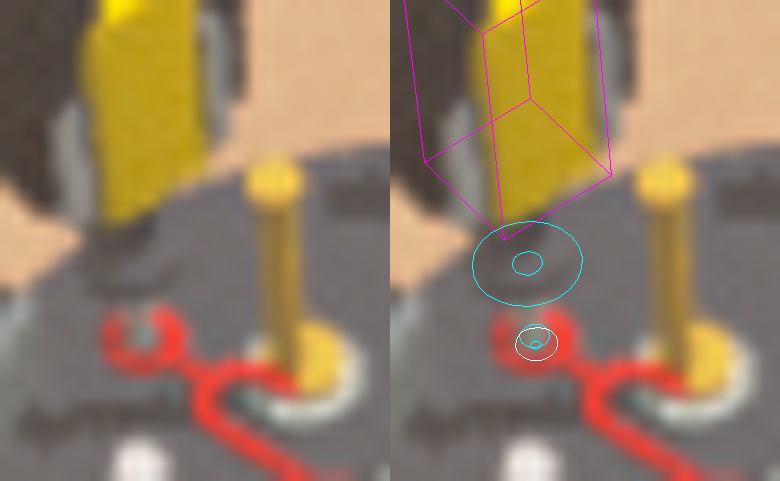

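No contact force and the tip appears inside the eye. I'm continuing down 12 mm.

Request:
servo_tool --rows '[{"dx": 0.004,"dy": 0,"dz": 0,"wx": 0,"wy": 0,"wz": 0,"fingers": 1},{"dx": 0.004,"dy": 0,"dz": 0,"wx": 0,"wy": 0,"wz": 0,"fingers": 1},{"dx": 0.004,"dy": 0,"dz": 0,"wx": 0,"wy": 0,"wz": 0,"fingers": 1},{"dx": 0.004,"dy": 0,"dz": 0,"wx": 0,"wy": 0,"wz": 0,"fingers": 1},{"dx": 0,"dy": 0,"dz": 0,"wx": 0,"wy": 0,"wz": 0,"fingers": 1}]'

```text
clock: 9.8
eef_pos: [513.4, 104.8, 99.0]
tool_rot: [-3.073, 1.57, -2.863]
force: [0.2, 0.2, -2.0]
width: 25.0
```

```bash
python3 - <<'E'
from h import *
print(overlay("ov5.png",box=(193,180,35,37),eye=[513.6,104.8,55],k=11))
p,R,s=pose(); print(p,s["force"],s["torque"],s["clock"])
S=np.array([559,5.5]);E=np.array([513.6,104.8]);P=np.array([549.3,112.0])
for a in (E,P): d=a-S; print(np.hypot(*d),np.degrees(np.arctan2(d[1],d[0])))
# pin at mid height, collar
for n,u,x0,y0 in(("top",(300,352),170,150),):pass
E
```

```text
[513.33930674 104.74777748  42.72967418]
[513.50331268 104.80261811  99.18956017] [-0.42765033  0.10056257 -2.16141797] [ 0.01693905 -0.00494237 -0.00343004] 9.85
109.18630866550988 114.56989845734753
106.94082475836812 95.20413019100025
```

View pics/ov5.png

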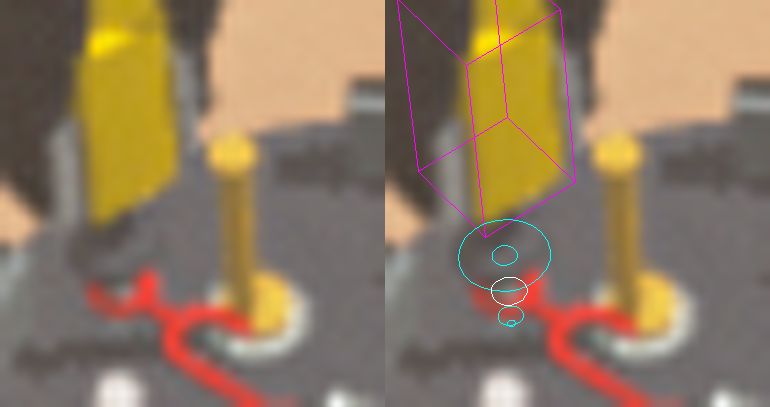

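The prong is through the eye and unloaded. The next move pulls outward 20 mm along the spring in gentle steps.

Request:
servo_tool --rows '[{"dx": 0,"dy": 0.0052,"dz": -0.0012,"wx": 0,"wy": 0,"wz": 0,"fingers": 1},{"dx": 0,"dy": 0.0052,"dz": -0.0012,"wx": 0,"wy": 0,"wz": 0,"fingers": 1},{"dx": 0,"dy": 0.0052,"dz": -0.0012,"wx": 0,"wy": 0,"wz": 0,"fingers": 1},{"dx": 0,"dy": 0.0052,"dz": -0.0012,"wx": 0,"wy": 0,"wz": 0,"fingers": 1},{"dx": 0,"dy": 0.0052,"dz": -0.0012,"wx": 0,"wy": 0,"wz": 0,"fingers": 1}]'

```text
clock: 10.48
eef_pos: [505.3, 122.3, 99.4]
tool_rot: [-1.381, 1.57, -1.172]
force: [2.9, -4.4, -2.3]
width: 25.8
```

Request:
servo_tool --rows '[{"dx": 0,"dy": 0,"dz": 0,"wx": 0,"wy": 0,"wz": 0,"fingers": 1}]'

```text
clock: 10.6
eef_pos: [505.2, 122.7, 99.4]
tool_rot: [-1.443, 1.57, -1.234]
force: [2.2, -3.5, -1.8]
width: 25.5
```

```bash
python3 - <<'E'
from h import *
print(overlay("ov6.png",box=(185,175,55,55),k=7))
p,R,s=pose(); print(p,s["force"],s["torque"],s["clock"],R[:,0])
f=s["force"][:2]; print(np.hypot(*f),np.degrees(np.arctan2(-f[1],-f[0])))
E
```

```text
[505.19017069 122.67820615  43.06859103]
[505.24022251 122.52009756  99.35688017] [ 1.26850642 -3.13662129 -1.60521382] [-1.06960941 -0.51390889 -0.04009284] 10.65 [ 2.07411611e-04 -6.61206925e-04 -9.99999760e-01]
3.3834156751495654 112.01929928641631
```

View pics/ov6.png

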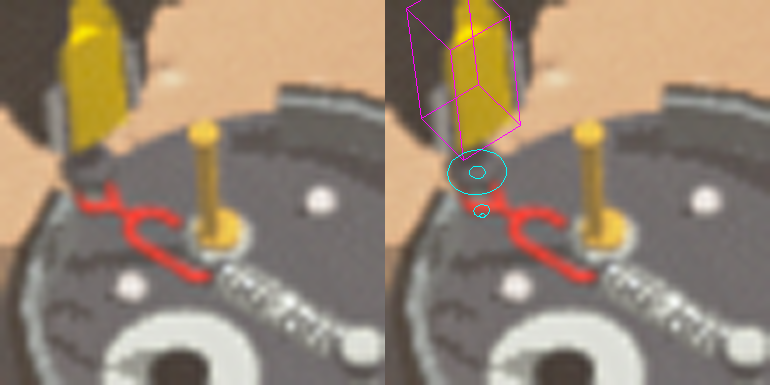

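The spring stretches as expected, about 4.5 N at 20 mm, and follows the pull. I'm continuing.

Request:
servo_tool --rows '[{"dx": 0,"dy": 0.0052,"dz": -0.0012,"wx": 0,"wy": 0,"wz": 0,"fingers": 1},{"dx": 0,"dy": 0.0052,"dz": -0.0012,"wx": 0,"wy": 0,"wz": 0,"fingers": 1},{"dx": 0,"dy": 0.0052,"dz": -0.0012,"wx": 0,"wy": 0,"wz": 0,"fingers": 1},{"dx": 0,"dy": 0.0052,"dz": -0.0012,"wx": 0,"wy": 0,"wz": 0,"fingers": 1},{"dx": 0,"dy": 0.0052,"dz": -0.0012,"wx": 0,"wy": 0,"wz": 0,"fingers": 1}]'

```text
clock: 11.28
eef_pos: [497.4, 138.7, 99.3]
tool_rot: [-1.532, 1.568, -1.324]
force: [3.8, -8.6, -2.8]
width: 25.5
```

Request:
servo_tool --rows '[{"dx": 0,"dy": 0,"dz": 0,"wx": 0,"wy": 0,"wz": 0,"fingers": 1}]'

```text
clock: 11.4
eef_pos: [497.4, 138.8, 99.3]
tool_rot: [-1.562, 1.568, -1.354]
force: [4.0, -8.1, -2.3]
width: 25.6
```

```bash
python3 - <<'E'
from h import *
print(overlay("ov7.png",box=(180,165,55,60),k=7))
F=[]
p,R,s=pose(); print(p,s["force"],s["torque"],s["clock"],R[:,0])
f=s["force"][:2]; print(np.hypot(*f),np.degrees(np.arctan2(-f[1],-f[0])))
im=crop("top",180,160,120,90,"t7.png",6)
E
```

```text
[497.39732108 138.64150622  43.04082525]
[497.45775581 138.60741815  99.32875159] [ 3.83746558 -8.36068852 -1.34120931] [-2.16600017 -1.04054749 -0.00633924] 11.45 [ 6.88305676e-04 -3.00539383e-03 -9.99995247e-01]
9.1993072916125 114.65461095075588
```

View pics/ov7.png

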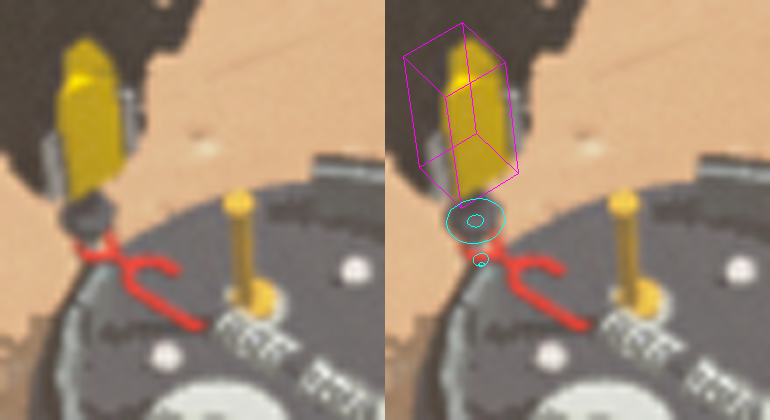

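View pics/t7.png

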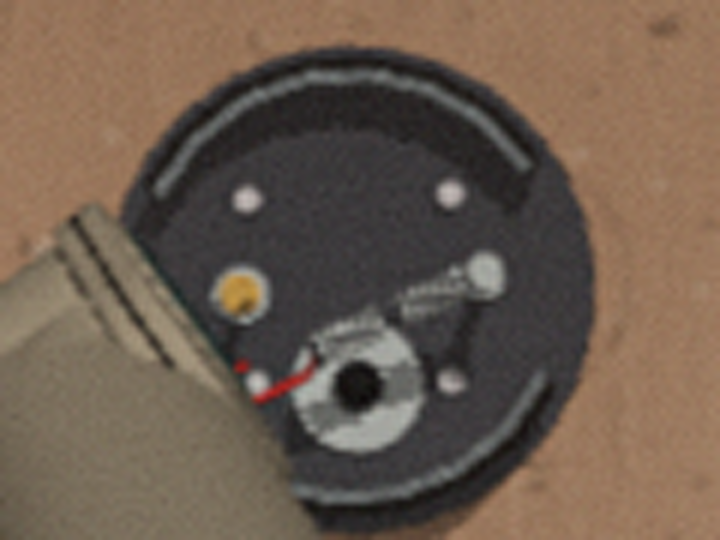

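Measured 9.2 N at a stretch of about 37 mm, and the prong holds. I need a little more for the lip to clear the pin (eye at about 150 mm from the stud). I'll compute the pull and the arc.

```bash
cat >> h.py <<'E'
S2=np.array([559,5.5])
def arc(a0,a1,n,r0,r1,jaw=12):
    G=goalR(jaw); th=np.radians(np.linspace(a0,a1,n+1)); r=np.linspace(r0,r1,n+1); P=S2+np.c_[r*np.cos(th),r*np.sin(th)]
    for i in range(n):
        d=G.T@np.r_[P[i+1]-P[i],0]/750; print("dy %.4f dz %.4f -> %s"%(d[1],d[2],np.round(P[i+1],1)))
E
python3 - <<'E'
from h import *
d=np.array([496.7,141.1])-S2; r=np.hypot(*d); a=np.degrees(np.arctan2(d[1],d[0])); print(r,a)
arc(a,a,2,r,r+6); arc(a,96.2,12,r+6,r+6)
E
```

```text
149.22684074924322 114.67592023171474
dy 0.0039 dz -0.0009 -> [495.4 143.8]
dy 0.0039 dz -0.0009 -> [494.2 146.6]
dy 0.0011 dz 0.0054 -> [498.  148.2]
dy 0.0010 dz 0.0055 -> [501.9 149.8]
dy 0.0009 dz 0.0055 -> [505.8 151.3]
dy 0.0007 dz 0.0055 -> [509.7 152.7]
dy 0.0006 dz 0.0055 -> [513.7 154. ]
dy 0.0004 dz 0.0055 -> [517.7 155.1]
dy 0.0003 dz 0.0056 -> [521.7 156.2]
dy 0.0001 dz 0.0056 -> [525.8 157.1]
dy -0.0000 dz 0.0056 -> [529.9 158. ]
dy -0.0002 dz 0.0056 -> [534.  158.7]
dy -0.0003 dz 0.0056 -> [538.1 159.3]
dy -0.0005 dz 0.0055 -> [542.2 159.8]
```

Request:
servo_tool --rows '[{"dx": 0,"dy": 0.0039,"dz": -0.0009,"wx": 0,"wy": 0,"wz": 0,"fingers": 1},{"dx": 0,"dy": 0.0039,"dz": -0.0009,"wx": 0,"wy": 0,"wz": 0,"fingers": 1},{"dx": 0,"dy": 0,"dz": 0,"wx": 0,"wy": 0,"wz": 0,"fingers": 1}]'

```text
clock: 11.88
eef_pos: [495.1, 143.5, 99.3]
tool_rot: [-1.577, 1.567, -1.369]
force: [5.1, -9.2, -2.7]
width: 25.1
```

Request:
servo_tool --rows '[{"dx": 0,"dy": 0.0011,"dz": 0.0054,"wx": 0,"wy": 0,"wz": 0,"fingers": 1},{"dx": 0,"dy": 0.001,"dz": 0.0055,"wx": 0,"wy": 0,"wz": 0,"fingers": 1},{"dx": 0,"dy": 0.0009,"dz": 0.0055,"wx": 0,"wy": 0,"wz": 0,"fingers": 1},{"dx": 0,"dy": 0.0007,"dz": 0.0055,"wx": 0,"wy": 0,"wz": 0,"fingers": 1},{"dx": 0,"dy": 0,"dz": 0,"wx": 0,"wy": 0,"wz": 0,"fingers": 1}]'

```text
clock: 12.5
eef_pos: [510.4, 149.0, 99.1]
tool_rot: [-1.802, 1.566, -1.595]
force: [3.8, -9.5, -1.8]
width: 25.4
```

```bash
cat >> h.py <<'E'
def rep():
    p,R,s=pose(); d=p[:2]-S2; f=s["force"][:2]
    print(np.round(p,2),"r %.1f a %.2f"%(np.hypot(*d),np.degrees(np.arctan2(d[1],d[0]))),"F",np.round(s["force"],2),"%.2f @ %.1f"%(np.hypot(*f),np.degrees(np.arctan2(-f[1],-f[0]))),"tq",np.round(s["torque"],2),"t",s["clock"],"w %.1f"%s["width"],"tool x",np.round(R[:,0],4))
E
python3 - <<'E'
from h import *
rep()
overlay("ov8.png",box=(180,160,55,60),k=7)
rep()
E
```

```text
[510.37 149.04  99.13] r 151.6 a 108.71 F [ 3.79 -9.55 -1.79] 10.27 @ 111.6 tq [-2.51 -0.9   0.  ] t 12.5 w 25.4 tool x [-1.0e-04 -4.5e-03 -1.0e+00]
[510.15 148.89  99.11] r 151.5 a 108.81 F [  3.29 -10.    -2.26] 10.52 @ 108.2 tq [-2.49 -0.85  0.05] t 12.55 w 25.1 tool x [-4.0e-04 -4.7e-03 -1.0e+00]
```

View pics/ov8.png

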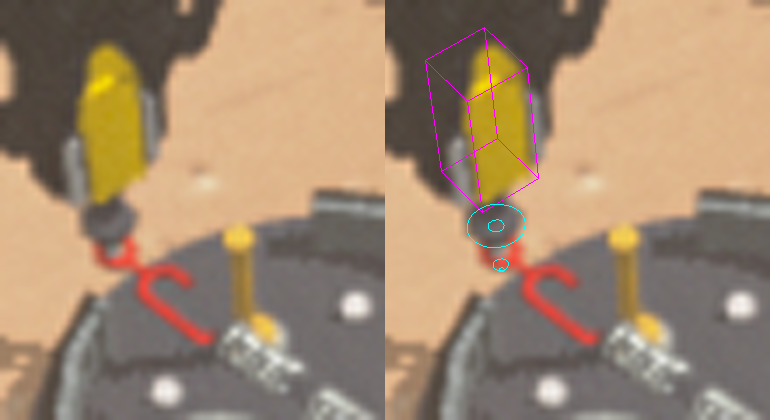

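Holding at about 10.4 N and the hook is swinging with the prong. I'm continuing the arc.

Request:
servo_tool --rows '[{"dx": 0,"dy": 0.0006,"dz": 0.0055,"wx": 0,"wy": 0,"wz": 0,"fingers": 1},{"dx": 0,"dy": 0.0004,"dz": 0.0055,"wx": 0,"wy": 0,"wz": 0,"fingers": 1},{"dx": 0,"dy": 0.0003,"dz": 0.0056,"wx": 0,"wy": 0,"wz": 0,"fingers": 1},{"dx": 0,"dy": 0.0001,"dz": 0.0056,"wx": 0,"wy": 0,"wz": 0,"fingers": 1},{"dx": 0,"dy": 0,"dz": 0,"wx": 0,"wy": 0,"wz": 0,"fingers": 1}]'

```text
clock: 13.18
eef_pos: [525.8, 153.0, 98.9]
tool_rot: [-2.021, 1.565, -1.814]
force: [2.2, -9.5, -1.1]
width: 25.4
```

```bash
python3 - <<'E'
from h import *
rep()
overlay("ov9.png",box=(185,165,40,50),k=10)
crop("top",180,160,120,90,"t9.png",6)
rep()
E
```

```text
[525.85 152.98  98.94] r 151.2 a 102.67 F [ 2.23 -9.48 -1.11] 9.74 @ 103.3 tq [-2.6  -0.61 -0.02] t 13.175 w 25.4 tool x [-0.0013 -0.0054 -1.    ]
[525.55 152.9   98.94] r 151.1 a 102.79 F [  2.31 -10.08  -1.06] 10.34 @ 102.9 tq [-2.56 -0.63  0.04] t 13.275 w 25.3 tool x [-0.0017 -0.0056 -1.    ]
```

View pics/ov9.png

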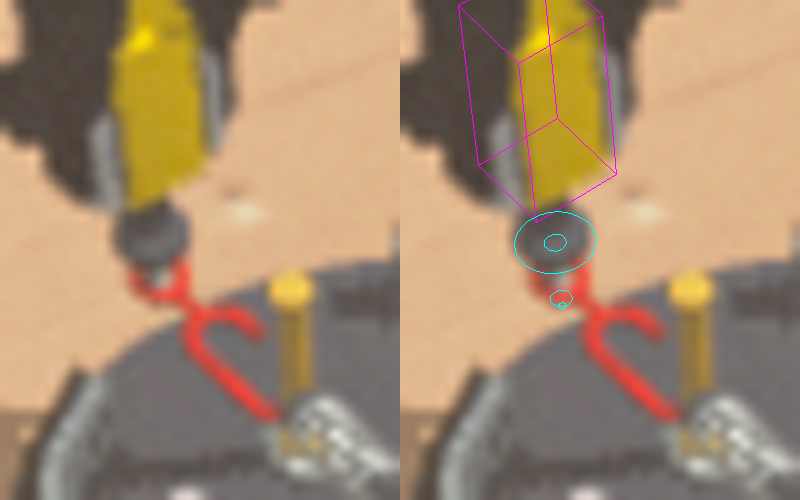

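View pics/t9.png

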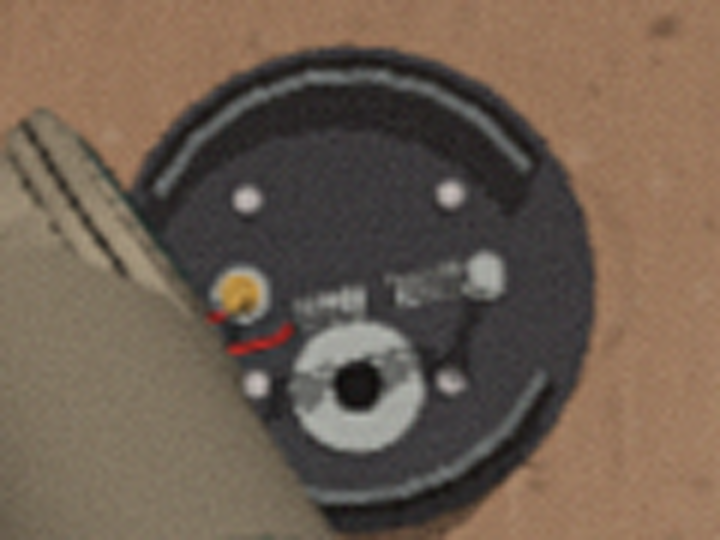

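The lip end shows at top crop (228,318) and scene crop (263,333). I'll check its clearance from the pin.

```bash
python3 - <<'E'
from h import *
o=lambda x0,y0,u,v,s:[x0+(u+.5)/s-.5,y0+(v+.5)/s-.5]
np.set_printoptions(precision=1,suppress=True)
lt=back("top",o(180,160,228,318,6),55); ls=back("scene",o(185,165,263,333,10),55)
pt=back("top",o(180,160,240,292,6),76); ps=back("scene",o(185,165,291,287,10),76)
print("lip",lt,ls,"pin",pt,ps)
# spring frame from TCP angle
p,R,s=pose(); d=p[:2]-S2; u=d/np.hypot(*d); x=np.array([u[1],-u[0]])
for n,q in(("lipT",lt),("lipS",ls),("pinT",pt),("pinS",ps)):
    w=q[:2]-S2; print(n,"x %.1f radial %.1f"%(w@x,w@u),"hooky(rel eye150) %.1f"%(w@u-124))
    # near pin bearing
d2=np.hypot(*(np.array([549.2,112])-S2)); print(d2)
a=np.degrees(np.arctan2(159.0-5.5,534.-559)); 
arc(101.5+.0,96.2,4,155.2,155.2); 
E
```

```text
lip [540.1 117.9  55. ] [542. 121.  55.] pin [550.2 111.4  76. ] [548.8 115.5  76. ]
lipT x 6.4 radial 113.8 hooky(rel eye150) -10.2
lipS x 9.0 radial 116.4 hooky(rel eye150) -7.6
pinT x 14.9 radial 105.2 hooky(rel eye150) -18.8
pinS x 14.4 radial 109.5 hooky(rel eye150) -14.5
106.94994156146136
dy -0.0001 dz 0.0048 -> [531.6 158.3]
dy -0.0002 dz 0.0048 -> [535.1 158.9]
dy -0.0003 dz 0.0048 -> [538.7 159.4]
dy -0.0004 dz 0.0048 -> [542.2 159.8]
```

Lip is 7–8.6 mm outward of the pin axis, so it clears. I'm swinging on with force checks.

Request:
servo_tool --rows '[{"dx": 0,"dy": 0,"dz": 0.0048,"wx": 0,"wy": 0,"wz": 0,"fingers": 1},{"dx": 0,"dy": -0.0002,"dz": 0.0048,"wx": 0,"wy": 0,"wz": 0,"fingers": 1},{"dx": 0,"dy": -0.0003,"dz": 0.0048,"wx": 0,"wy": 0,"wz": 0,"fingers": 1},{"dx": 0,"dy": 0,"dz": 0,"wx": 0,"wy": 0,"wz": 0,"fingers": 1}]'

```text
clock: 13.78
eef_pos: [536.0, 154.6, 98.8]
tool_rot: [-2.14, 1.565, -1.933]
force: [1.5, -10.1, -1.8]
width: 25.7
```

```bash
python3 - <<'E'
from h import *
rep()
overlay("ov10.png",box=(185,165,40,50),k=10)
crop("top",180,160,120,90,"t10.png",6)
rep()
E
```

```text
[536.04 154.61  98.81] r 150.9 a 98.75 F [  1.54 -10.12  -1.8 ] 10.24 @ 98.7 tq [-2.55 -0.44  0.03] t 13.775 w 25.7 tool x [-0.0022 -0.0059 -1.    ]
[535.74 154.54  98.79] r 150.8 a 98.87 F [ 1.46 -8.93 -1.4 ] 9.05 @ 99.3 tq [-2.57 -0.44 -0.03] t 13.875 w 25.2 tool x [-0.0026 -0.006  -1.    ]
```

View pics/ov10.png

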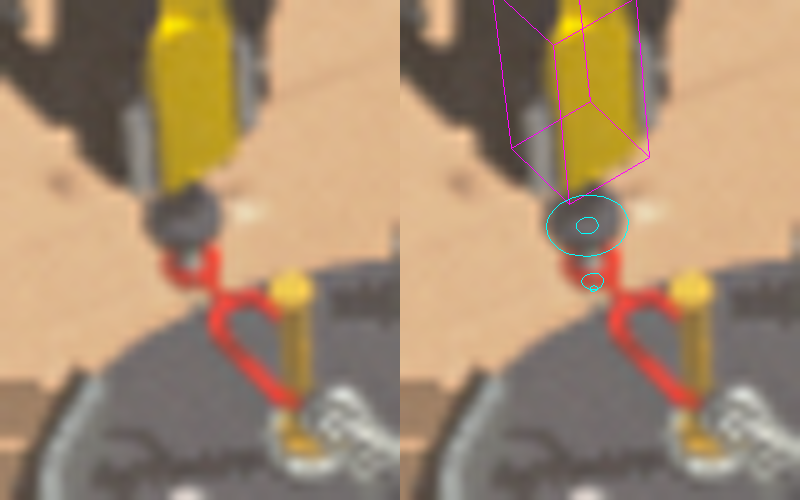

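View pics/t10.png

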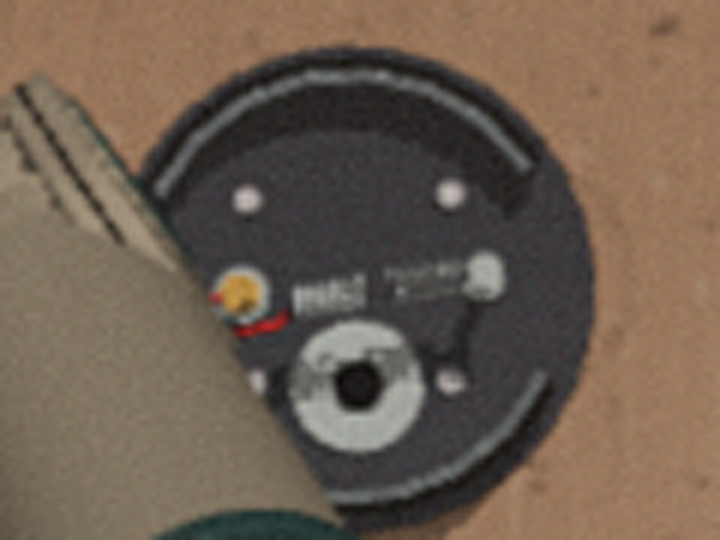

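Request:
servo_tool --rows '[{"dx": 0,"dy": 0.0002,"dz": 0.0048,"wx": 0,"wy": 0,"wz": 0,"fingers": 1},{"dx": 0,"dy": 0,"dz": 0.004,"wx": 0,"wy": 0,"wz": 0,"fingers": 1},{"dx": 0,"dy": 0,"dz": 0,"wx": 0,"wy": 0,"wz": 0,"fingers": 1}]'

```text
clock: 14.25
eef_pos: [542.2, 155.9, 98.7]
tool_rot: [-2.197, 1.564, -1.99]
force: [1.4, -9.8, -0.9]
width: 25.4
```

```bash
python3 - <<'E'
from h import *
rep()
overlay("ov11.png",box=(190,165,40,50),k=10)
rep()
E
```

```text
[542.15 155.91  98.74] r 151.3 a 96.39 F [ 1.44 -9.78 -0.88] 9.88 @ 98.4 tq [-2.61 -0.29 -0.  ] t 14.25 w 25.4 tool x [-0.0028 -0.0063 -1.    ]
[542.01 155.85  98.72] r 151.3 a 96.45 F [ 1.49 -9.46 -1.35] 9.58 @ 99.0 tq [-2.61 -0.36 -0.01] t 14.3 w 25.9 tool x [-0.003  -0.0064 -1.    ]
```

View pics/ov11.png

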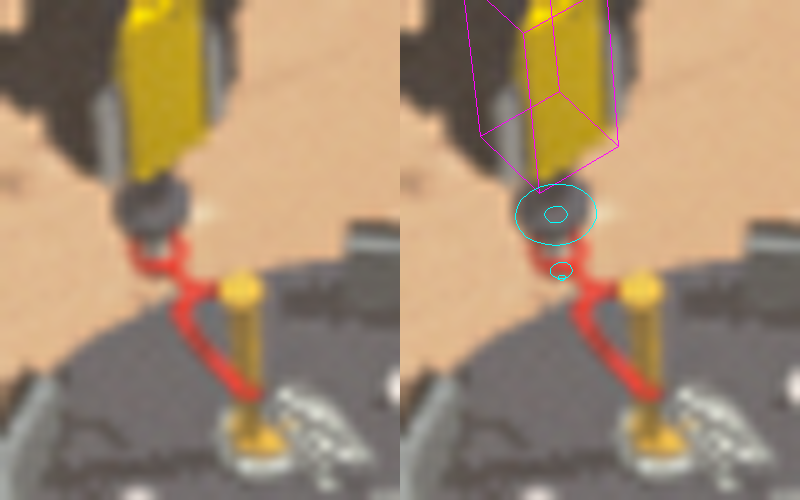

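Request:
servo_tool --rows '[{"dx": 0,"dy": -0.0004,"dz": 0.0027,"wx": 0,"wy": 0,"wz": 0,"fingers": 1},{"dx": 0,"dy": -0.0004,"dz": 0.0027,"wx": 0,"wy": 0,"wz": 0,"fingers": 1},{"dx": 0,"dy": 0,"dz": 0,"wx": 0,"wy": 0,"wz": 0,"fingers": 1}]'

```text
clock: 14.68
eef_pos: [546.0, 156.1, 98.7]
tool_rot: [-2.231, 1.564, -2.023]
force: [0.9, -9.5, -1.8]
width: 25.1
```

Request:
servo_tool --rows '[{"dx": 0,"dy": -0.0003,"dz": 0.002,"wx": 0,"wy": 0,"wz": 0,"fingers": 1},{"dx": 0,"dy": 0,"dz": 0,"wx": 0,"wy": 0,"wz": 0,"fingers": 1}]'

```text
clock: 14.92
eef_pos: [547.4, 156.1, 98.7]
tool_rot: [-2.251, 1.563, -2.044]
force: [1.3, -9.8, -0.3]
width: 25.3
```

```bash
python3 - <<'E'
from h import *
rep()
overlay("ov12.png",box=(190,165,40,50),k=10)
rep();crop("top",180,160,120,90,"t12.png",6);rep()
E
```

```text
[547.4  156.15  98.69] r 151.1 a 94.40 F [ 1.34 -9.82 -0.28] 9.91 @ 97.8 tq [-2.62 -0.22  0.03] t 14.925 w 25.3 tool x [-0.0033 -0.0065 -1.    ]
[547.38 156.14  98.67] r 151.1 a 94.41 F [  0.52 -10.26  -1.27] 10.27 @ 92.9 tq [-2.58 -0.29  0.02] t 14.975 w 25.4 tool x [-0.0034 -0.0065 -1.    ]
[547.33 156.15  98.67] r 151.1 a 94.43 F [ 0.78 -9.31 -0.51] 9.34 @ 94.8 tq [-2.62 -0.23 -0.02] t 15.025 w 25.4 tool x [-0.0034 -0.0065 -1.    ]
```

View pics/ov12.png

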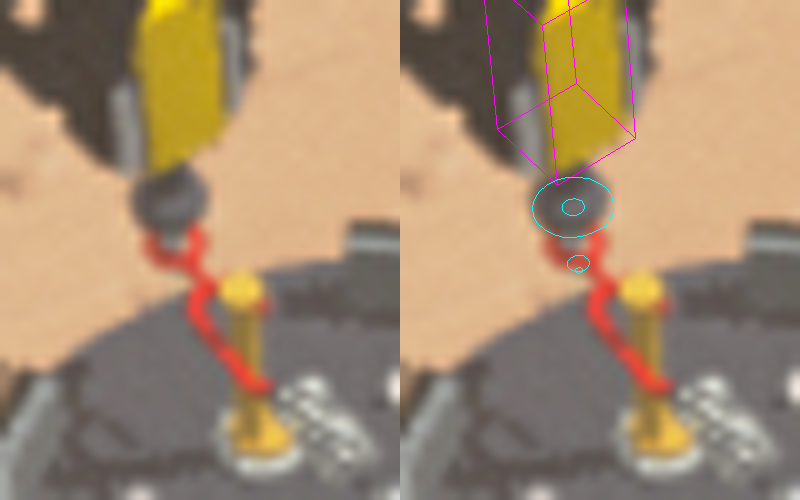

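View pics/t12.png

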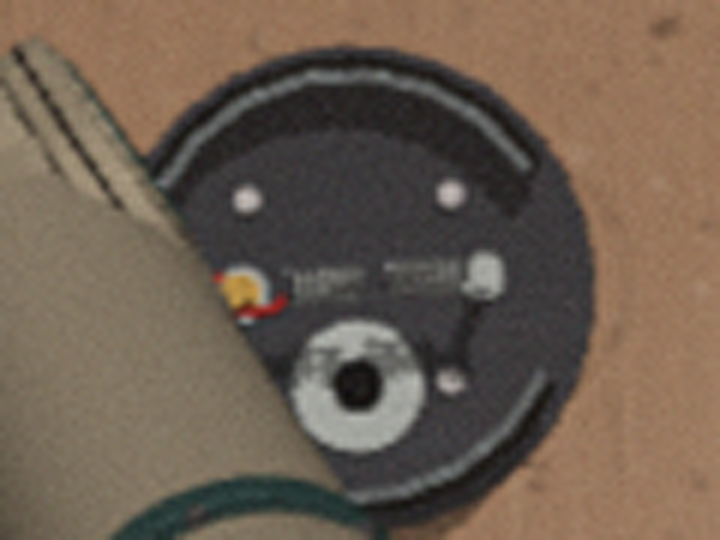

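The lip now shows on the far side of the pin (top crop (217,277)) and the shank on the near side, so the pin is inside the hook. I'll swing 1.5 mm more to feel the shank, then ease inward.

Request:
servo_tool --rows '[{"dx": 0,"dy": -0.0003,"dz": 0.002,"wx": 0,"wy": 0,"wz": 0,"fingers": 1},{"dx": 0,"dy": 0,"dz": 0,"wx": 0,"wy": 0,"wz": 0,"fingers": 1}]'

```text
clock: 15.28
eef_pos: [548.9, 156.2, 98.7]
tool_rot: [-2.257, 1.563, -2.05]
force: [0.4, -9.4, -0.4]
width: 25.4
```

Request:
servo_tool --rows '[{"dx": 0,"dy": -0.0053,"dz": -0.0007,"wx": 0,"wy": 0,"wz": 0,"fingers": 1},{"dx": 0,"dy": -0.0053,"dz": -0.0007,"wx": 0,"wy": 0,"wz": 0,"fingers": 1},{"dx": 0,"dy": 0,"dz": 0,"wx": 0,"wy": 0,"wz": 0,"fingers": 1}]'

```text
clock: 15.65
eef_pos: [549.5, 148.9, 98.8]
tool_rot: [-2.32, 1.565, -2.113]
force: [0.6, -7.9, -1.6]
width: 25.5
```

```bash
python3 - <<'E'
from h import *
rep()
overlay("ov13.png",box=(190,165,40,50),k=10)
rep();crop("top",180,160,120,90,"t13.png",6);rep()
E
```

```text
[549.45 148.92  98.75] r 143.7 a 93.81 F [ 0.56 -7.86 -1.64] 7.88 @ 94.0 tq [-2.11 -0.15  0.01] t 15.65 w 25.5 tool x [-0.0032 -0.0053 -1.    ]
[549.44 149.14  98.77] r 144.0 a 93.81 F [ 0.28 -7.8  -1.77] 7.80 @ 92.0 tq [-2.18 -0.18 -0.04] t 15.7 w 25.3 tool x [-0.0032 -0.0051 -1.    ]
[549.43 149.3   98.79] r 144.1 a 93.81 F [ 0.09 -7.41 -0.84] 7.41 @ 90.7 tq [-2.12 -0.11  0.02] t 15.75 w 25.3 tool x [-0.0031 -0.005  -1.    ]
```

View pics/ov13.png

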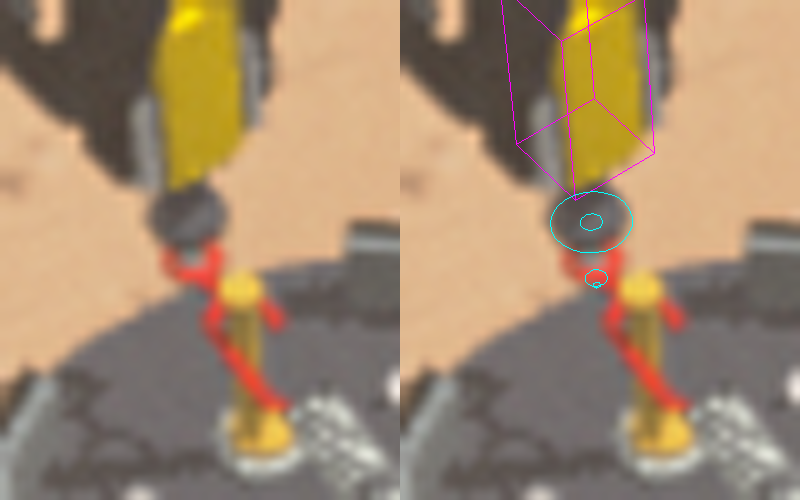

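View pics/t13.png

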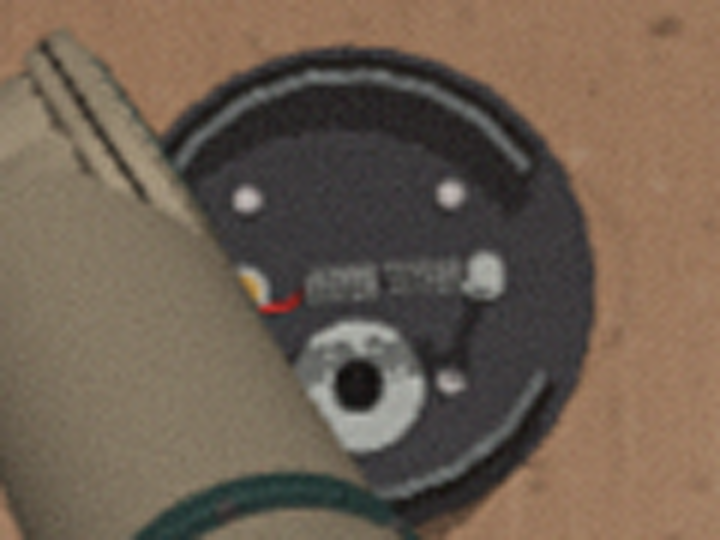

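In the scene view the lip at (275,322) and the shank sit either side of the pin. I'm easing further inward.

Request:
servo_tool --rows '[{"dx": 0,"dy": -0.005,"dz": -0.0008,"wx": 0,"wy": 0,"wz": 0,"fingers": 1},{"dx": 0,"dy": -0.005,"dz": -0.0008,"wx": 0,"wy": 0,"wz": 0,"fingers": 1},{"dx": 0,"dy": 0,"dz": 0,"wx": 0,"wy": 0,"wz": 0,"fingers": 1}]'

```text
clock: 16.12
eef_pos: [549.7, 142.5, 98.8]
tool_rot: [-2.451, 1.566, -2.243]
force: [-0.4, -6.4, -1.1]
width: 25.2
```

Request:
servo_tool --rows '[{"dx": 0,"dy": -0.0027,"dz": -0.0004,"wx": 0,"wy": 0,"wz": 0,"fingers": 1},{"dx": 0,"dy": -0.0027,"dz": -0.0004,"wx": 0,"wy": 0,"wz": 0,"fingers": 1},{"dx": 0,"dy": 0,"dz": 0,"wx": 0,"wy": 0,"wz": 0,"fingers": 1}]'

```text
clock: 16.5
eef_pos: [550.0, 141.3, 99.0]
tool_rot: [3.099, 1.569, -2.974]
force: [-1.7, -3.1, -2.1]
width: 25.6
```

```bash
python3 - <<'E'
from h import *
rep()
overlay("ov14.png",box=(190,165,40,50),k=10)
rep()
E
```

```text
[550.02 141.26  99.  ] r 136.1 a 93.78 F [-1.71 -3.14 -2.13] 3.58 @ 61.5 tq [-0.89  0.43  0.01] t 16.5 w 25.6 tool x [-2.1e-03 -4.0e-04 -1.0e+00]
[550.06 141.29  99.01] r 136.1 a 93.77 F [-0.71 -3.41 -2.44] 3.48 @ 78.3 tq [-0.85  0.51 -0.01] t 16.55 w 25.7 tool x [-2.e-03 -4.e-04 -1.e+00]
```

View pics/ov14.png

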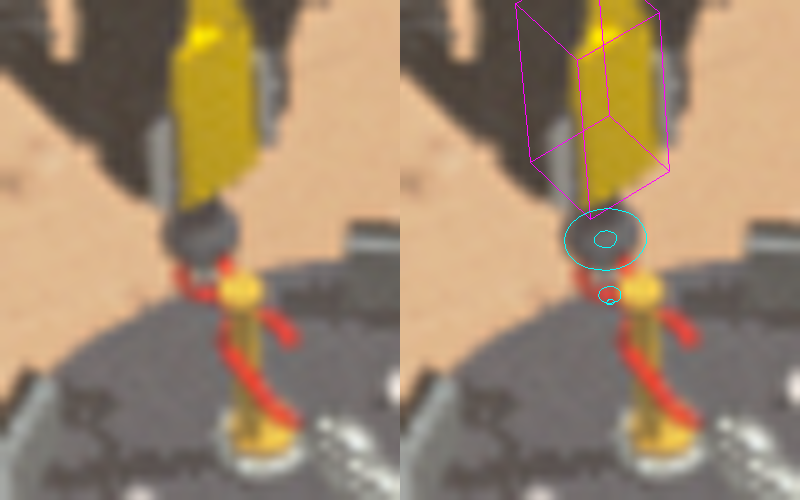

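The force has dropped to 3.5 N while the hook stands still, so the bend is seating on the pin (scene crop (245,290)). I'm easing off the rest in 1 mm steps, including the slight sideways load.

Request:
servo_tool --rows '[{"dx": 0,"dy": -0.0013,"dz": -0.0006,"wx": 0,"wy": 0,"wz": 0,"fingers": 1},{"dx": 0,"dy": 0,"dz": 0,"wx": 0,"wy": 0,"wz": 0,"fingers": 1}]'

```text
clock: 16.8
eef_pos: [550.4, 140.9, 99.2]
tool_rot: [2.267, 1.57, 2.478]
force: [-1.5, -0.9, -2.6]
width: 25.2
```

Request:
servo_tool --rows '[{"dx": 0,"dy": -0.0013,"dz": -0.0006,"wx": 0,"wy": 0,"wz": 0,"fingers": 1},{"dx": 0,"dy": 0,"dz": 0,"wx": 0,"wy": 0,"wz": 0,"fingers": 1}]'

```text
clock: 17.05
eef_pos: [550.8, 140.0, 99.4]
tool_rot: [0.862, 1.57, 1.072]
force: [-1.9, -1.0, -1.6]
width: 25.3
```

```bash
python3 - <<'E'
from h import *
rep()
overlay("ov15.png",box=(190,165,40,50),k=10)
rep()
E
```

```text
[550.82 139.97  99.44] r 134.7 a 93.48 F [-1.92 -0.99 -1.57] 2.16 @ 27.3 tq [-0.08  0.49 -0.  ] t 17.05 w 25.3 tool x [ 6.0e-04  1.1e-03 -1.0e+00]
[550.81 139.95  99.46] r 134.7 a 93.49 F [-1.36  0.18 -2.7 ] 1.37 @ -7.4 tq [-0.01  0.52 -0.02] t 17.1 w 25.4 tool x [ 6.e-04  1.e-03 -1.e+00]
```

View pics/ov15.png

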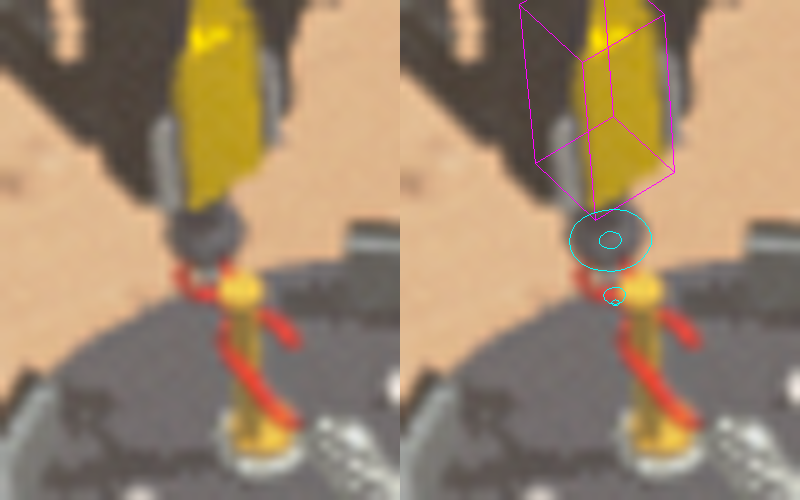

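Radial pull is gone, the hook has not moved, and only about 1.6 N of sideways contact remains. I'm relieving that.

Request:
servo_tool --rows '[{"dx": 0,"dy": -0.0003,"dz": -0.0017,"wx": 0,"wy": 0,"wz": 0,"fingers": 1},{"dx": 0,"dy": 0,"dz": 0,"wx": 0,"wy": 0,"wz": 0,"fingers": 1},{"dx": 0,"dy": 0,"dz": 0,"wx": 0,"wy": 0,"wz": 0,"fingers": 1}]'

```text
clock: 17.48
eef_pos: [550.1, 138.9, 99.5]
tool_rot: [0.134, 1.569, 0.344]
force: [-0.6, 0.5, -1.7]
width: 25.5
```

```bash
python3 - <<'E'
from h import *
rep()
for i in range(3): ctrl.get_image("scene"); rep()
E
```

```text
[550.07 138.93  99.54] r 133.7 a 93.83 F [-0.57  0.54 -1.75] 0.79 @ -43.5 tq [-0.04 -0.01  0.04] t 17.475 w 25.5 tool x [ 1.3e-03  5.0e-04 -1.0e+00]
[550.   138.89  99.53] r 133.7 a 93.86 F [ 0.22 -0.45 -1.91] 0.50 @ 116.4 tq [ 0.04 -0.02 -0.01] t 17.525 w 25.0 tool x [ 1.1e-03  4.0e-04 -1.0e+00]
[549.9  138.85  99.49] r 133.7 a 93.91 F [ 0.37 -0.12 -2.35] 0.39 @ 161.6 tq [-0.03  0.03 -0.07] t 17.575 w 25.2 tool x [ 9.e-04  3.e-04 -1.e+00]
[549.82 138.8   99.46] r 133.6 a 93.94 F [ 0.26  0.19 -2.31] 0.32 @ -143.8 tq [0.01 0.06 0.02] t 17.625 w 24.8 tool x [ 8.e-04  2.e-04 -1.e+00]
```

Forces and torques are zero apart from the puller's weight, so the pin carries the spring. I'm drawing the prong straight up.

Request:
servo_tool --rows '[{"dx": -0.004,"dy": 0,"dz": 0,"wx": 0,"wy": 0,"wz": 0,"fingers": 1},{"dx": -0.005,"dy": 0,"dz": 0,"wx": 0,"wy": 0,"wz": 0,"fingers": 1},{"dx": -0.005,"dy": 0,"dz": 0,"wx": 0,"wy": 0,"wz": 0,"fingers": 1}]'

```text
clock: 18.0
eef_pos: [549.6, 138.8, 110.2]
tool_rot: [0.116, 1.57, 0.326]
force: [-0.3, 0.3, -2.3]
width: 25.3
```

Request:
servo_tool --rows '[{"dx": -0.008,"dy": 0,"dz": 0,"wx": 0,"wy": 0,"wz": 0,"fingers": 1},{"dx": -0.012,"dy": 0,"dz": 0,"wx": 0,"wy": 0,"wz": 0,"fingers": 1},{"dx": -0.02,"dy": 0,"dz": 0,"wx": 0,"wy": 0,"wz": 0,"fingers": 1},{"dx": -0.02,"dy": 0,"dz": 0,"wx": 0,"wy": 0,"wz": 0,"fingers": 1},{"dx": 0,"dy": 0,"dz": 0,"wx": 0,"wy": 0,"wz": 0,"fingers": 1}]'

```text
clock: 18.62
eef_pos: [550.6, 139.1, 156.6]
tool_rot: [0.076, 1.567, 0.285]
force: [-0.9, 0.5, -2.3]
width: 25.4
```

```bash
python3 - <<'E'
from h import *
rep()
overlay("ov16.png",box=(185,140,55,75),k=7)
p,R,_=pose(); G=R
plan([504.6,-218,160],-25,10)
E
```

```text
[550.62 139.14 156.64] r 133.9 a 93.59 F [-0.91  0.54 -2.33] 1.06 @ -30.8 tq [0.   0.04 0.03] t 18.625 w 25.4 tool x [ 0.0034  0.001  -1.    ]
{'dx': -0.0006, 'dy': -0.0453, 'dz': -0.0158, 'wx': 0.617, 'wy': 0.002, 'wz': -0.001}
{'dx': -0.0006, 'dy': -0.0462, 'dz': -0.0129, 'wx': 0.617, 'wy': 0.002, 'wz': -0.001}
{'dx': -0.0006, 'dy': -0.0469, 'dz': -0.0098, 'wx': 0.617, 'wy': 0.002, 'wz': -0.001}
{'dx': -0.0006, 'dy': -0.0475, 'dz': -0.0068, 'wx': 0.617, 'wy': 0.002, 'wz': -0.001}
{'dx': -0.0006, 'dy': -0.0478, 'dz': -0.0037, 'wx': 0.617, 'wy': 0.002, 'wz': -0.001}
{'dx': -0.0006, 'dy': -0.048, 'dz': -0.0006, 'wx': 0.617, 'wy': 0.002, 'wz': -0.001}
{'dx': -0.0006, 'dy': -0.0479, 'dz': 0.0025, 'wx': 0.617, 'wy': 0.002, 'wz': -0.001}
{'dx': -0.0006, 'dy': -0.0476, 'dz': 0.0056, 'wx': 0.617, 'wy': 0.002, 'wz': -0.001}
{'dx': -0.0006, 'dy': -0.0472, 'dz': 0.0086, 'wx': 0.617, 'wy': 0.002, 'wz': -0.001}
{'dx': -0.0006, 'dy': -0.0465, 'dz': 0.0116, 'wx': 0.617, 'wy': 0.002, 'wz': -0.001}
```

View pics/ov16.png

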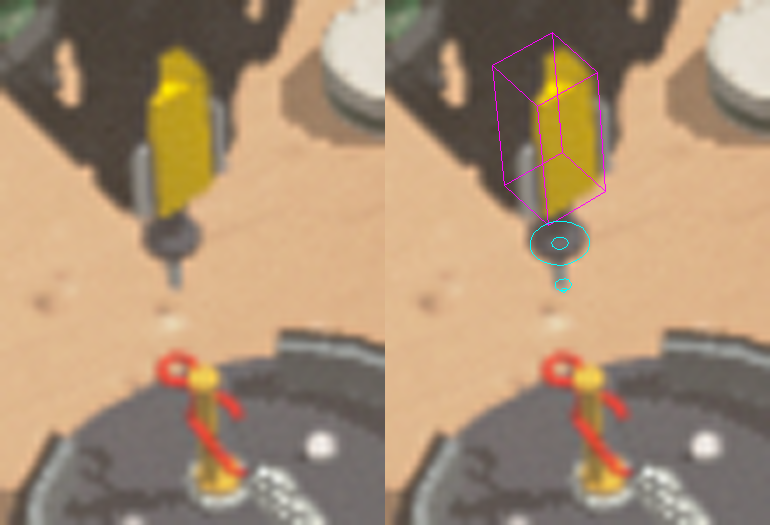

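The prong is out and the hook stays on the pin. Now I'm carrying the puller back over the stand.

Request:
servo_tool --rows '[{"dx": -0.0006,"dy": -0.0453,"dz": -0.0158,"wx": 0.617,"wy": 0,"wz": 0,"fingers": 1},{"dx": -0.0006,"dy": -0.0462,"dz": -0.0129,"wx": 0.617,"wy": 0,"wz": 0,"fingers": 1},{"dx": -0.0006,"dy": -0.0469,"dz": -0.0098,"wx": 0.617,"wy": 0,"wz": 0,"fingers": 1},{"dx": -0.0006,"dy": -0.0475,"dz": -0.0068,"wx": 0.617,"wy": 0,"wz": 0,"fingers": 1},{"dx": -0.0006,"dy": -0.0478,"dz": -0.0037,"wx": 0.617,"wy": 0,"wz": 0,"fingers": 1}]'

```text
clock: 19.3
eef_pos: [526.2, -40.8, 156.7]
tool_rot: [-3.022, 1.57, -3.137]
force: [0.0, 0.6, -2.0]
width: 25.2
```

Request:
servo_tool --rows '[{"dx": -0.0006,"dy": -0.048,"dz": -0.0006,"wx": 0.617,"wy": 0,"wz": 0,"fingers": 1},{"dx": -0.0006,"dy": -0.0479,"dz": 0.0025,"wx": 0.617,"wy": 0,"wz": 0,"fingers": 1},{"dx": -0.0006,"dy": -0.0476,"dz": 0.0056,"wx": 0.617,"wy": 0,"wz": 0,"fingers": 1},{"dx": -0.0006,"dy": -0.0472,"dz": 0.0086,"wx": 0.617,"wy": 0,"wz": 0,"fingers": 1},{"dx": -0.0006,"dy": -0.0465,"dz": 0.0116,"wx": 0.617,"wy": 0,"wz": 0,"fingers": 1}]'

```text
clock: 19.92
eef_pos: [503.5, -219.1, 158.9]
tool_rot: [3.139, 1.57, 2.701]
force: [0.5, 0.8, -2.5]
width: 25.5
```

Request:
servo_tool --rows '[{"dx": 0,"dy": 0,"dz": 0,"wx": 0,"wy": 0,"wz": 0,"fingers": 1},{"dx": 0,"dy": 0,"dz": 0,"wx": 0,"wy": 0,"wz": 0,"fingers": 1},{"dx": 0.02,"dy": 0,"dz": 0,"wx": 0,"wy": 0,"wz": 0,"fingers": 1},{"dx": 0.02,"dy": 0,"dz": 0,"wx": 0,"wy": 0,"wz": 0,"fingers": 1},{"dx": 0.01,"dy": 0,"dz": 0,"wx": 0,"wy": 0,"wz": 0,"fingers": 1}]'

```text
clock: 20.55
eef_pos: [503.3, -217.2, 120.1]
tool_rot: [-3.126, 1.568, 2.722]
force: [-0.3, -1.1, -1.9]
width: 25.6
```

Request:
servo_tool --rows '[{"dx": 0,"dy": 0,"dz": 0,"wx": 0,"wy": 0,"wz": 0,"fingers": 1},{"dx": 0,"dy": 0,"dz": 0,"wx": 0,"wy": 0,"wz": 0,"fingers": 1}]'

```text
clock: 20.8
eef_pos: [504.4, -218.1, 122.0]
tool_rot: [0.136, 1.57, -0.3]
force: [0.2, -0.6, -1.8]
width: 25.5
```

```bash
python3 - <<'E'
from h import *
rep()
p,R,s=pose();print(np.degrees(np.arctan2(R[1,2],R[0,2])))
overlay("ov17.png",box=(235,260,55,75),k=7,eye=[504.6,-217.6,40])
crop("scene",180,150,70,75,"s17.png",8)
E
```

```text
[ 504.44 -218.1   121.97] r 230.2 a -103.71 F [ 0.21 -0.57 -1.82] 0.61 @ 110.3 tq [ 0.02  0.01 -0.  ] t 20.8 w 25.5 tool x [ 5.e-04 -2.e-04 -1.e+00]
-25.00007871686405
```

View pics/ov17.png

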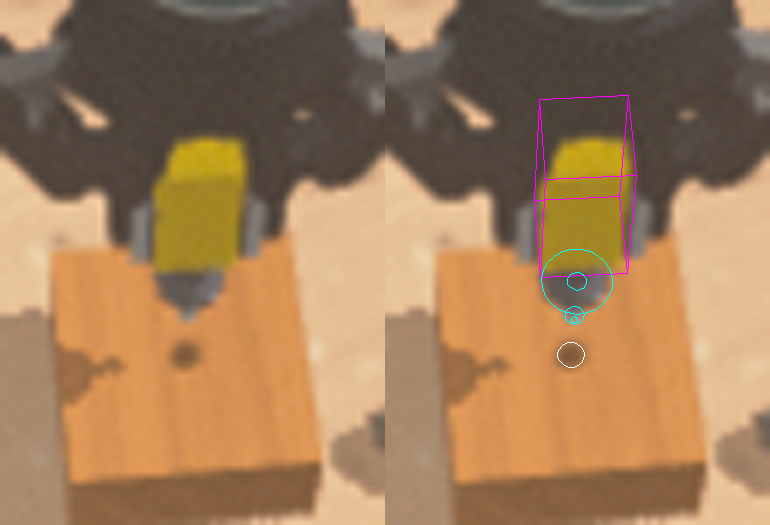

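View pics/s17.png

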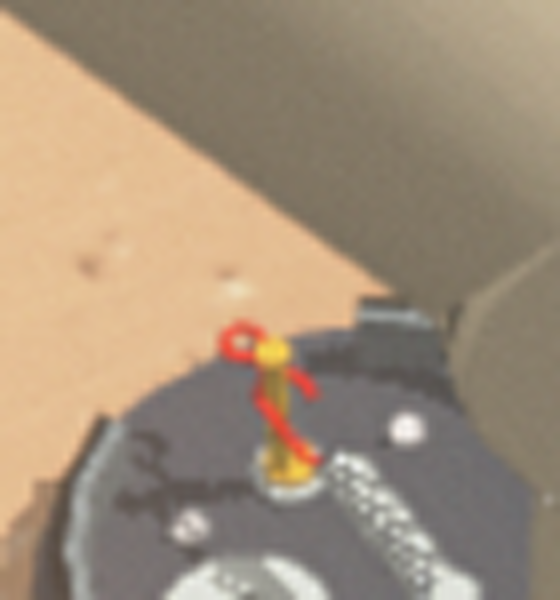

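The tip is over the hole and the model outline matches within about 0.5 mm. I'm lowering it in slowly.

Request:
servo_tool --rows '[{"dx": 0.014,"dy": 0,"dz": 0,"wx": 0,"wy": 0,"wz": 0,"fingers": 1},{"dx": 0.012,"dy": 0,"dz": 0,"wx": 0,"wy": 0,"wz": 0,"fingers": 1},{"dx": 0.006,"dy": 0,"dz": 0,"wx": 0,"wy": 0,"wz": 0,"fingers": 1},{"dx": 0.006,"dy": 0,"dz": 0,"wx": 0,"wy": 0,"wz": 0,"fingers": 1},{"dx": 0,"dy": 0,"dz": 0,"wx": 0,"wy": 0,"wz": 0,"fingers": 1}]'

```text
clock: 21.52
eef_pos: [503.9, -218.0, 92.9]
tool_rot: [-3.112, 1.57, 2.735]
force: [-0.3, 0.7, -2.2]
width: 25.0
```

```bash
python3 - <<'E'
from h import *
rep()
overlay("ov18.png",box=(235,260,55,75),k=7,eye=[504.6,-217.6,40])
E
```

```text
[ 503.93 -218.     92.94] r 230.2 a -103.84 F [-0.34  0.71 -2.2 ] 0.79 @ -64.5 tq [-0.05  0.02  0.01] t 21.525 w 25.0 tool x [-6.e-04  3.e-04 -1.e+00]
```

View pics/ov18.png

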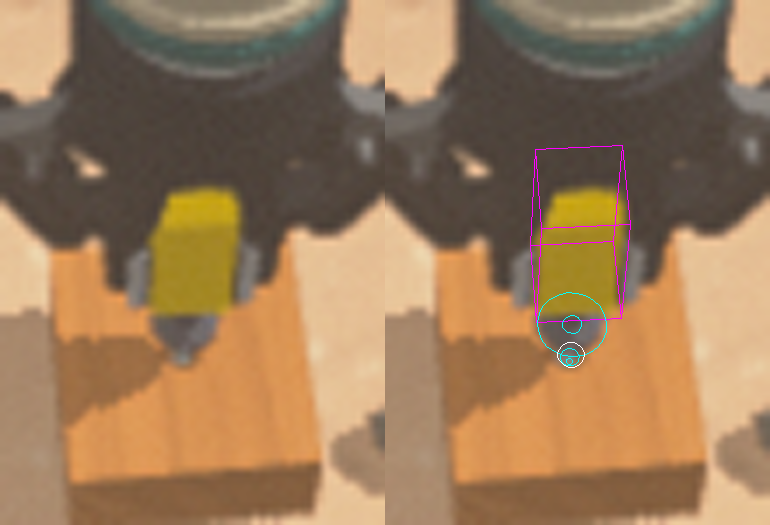

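Request:
servo_tool --rows '[{"dx": 0.005,"dy": 0,"dz": 0,"wx": 0,"wy": 0,"wz": 0,"fingers": 1},{"dx": 0.006,"dy": 0,"dz": 0,"wx": 0,"wy": 0,"wz": 0,"fingers": 1},{"dx": 0.006,"dy": 0,"dz": 0,"wx": 0,"wy": 0,"wz": 0,"fingers": 1},{"dx": 0,"dy": 0,"dz": 0,"wx": 0,"wy": 0,"wz": 0,"fingers": 1}]'

```text
clock: 22.08
eef_pos: [503.8, -217.9, 80.1]
tool_rot: [-3.057, 1.57, 2.79]
force: [-0.3, 0.4, -2.0]
width: 25.1
```

Request:
servo_tool --rows '[{"dx": 0.006,"dy": 0,"dz": 0,"wx": 0,"wy": 0,"wz": 0,"fingers": 1},{"dx": 0.005,"dy": 0,"dz": 0,"wx": 0,"wy": 0,"wz": 0,"fingers": 1},{"dx": 0,"dy": 0,"dz": 0,"wx": 0,"wy": 0,"wz": 0,"fingers": 1}]'

```text
clock: 22.45
eef_pos: [503.9, -218.0, 71.9]
tool_rot: [-3.08, 1.57, 2.767]
force: [-0.5, 1.0, -1.7]
width: 25.5
```

```bash
python3 - <<'E'
from h import *
rep()
overlay("ov19.png",box=(235,260,55,75),k=7,eye=[504.6,-217.6,40])
E
```

```text
[ 503.87 -217.97   71.94] r 230.2 a -103.86 F [-0.55  0.96 -1.71] 1.11 @ -60.3 tq [ 0.06 -0.01  0.  ] t 22.45 w 25.5 tool x [-7.e-04  3.e-04 -1.e+00]
```

View pics/ov19.png

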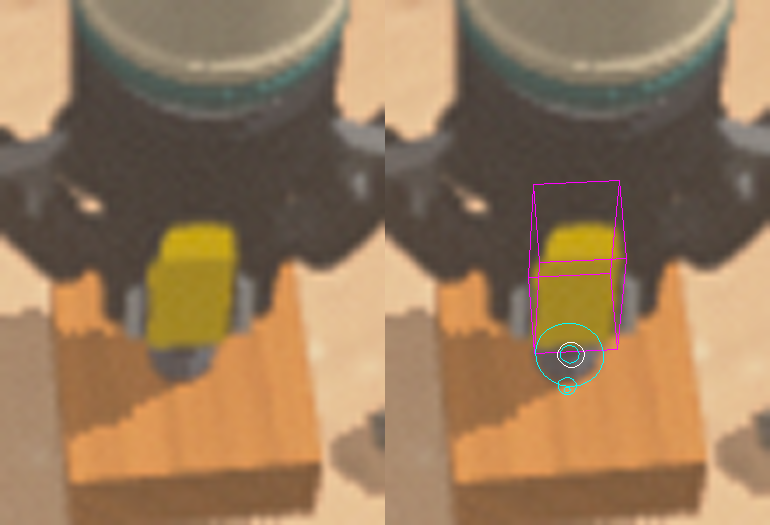

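The prong is in its hole. I'm lowering the last 1–2 mm until the shoulder takes the weight.

Request:
servo_tool --rows '[{"dx": 0.0015,"dy": 0,"dz": 0,"wx": 0,"wy": 0,"wz": 0,"fingers": 1},{"dx": 0,"dy": 0,"dz": 0,"wx": 0,"wy": 0,"wz": 0,"fingers": 1}]'

```text
clock: 22.75
eef_pos: [504.2, -218.1, 71.2]
tool_rot: [0.115, 1.571, -0.322]
force: [0.7, -0.7, -2.8]
width: 25.4
```

Request:
servo_tool --rows '[{"dx": 0.001,"dy": 0,"dz": 0,"wx": 0,"wy": 0,"wz": 0,"fingers": 1},{"dx": 0,"dy": 0,"dz": 0,"wx": 0,"wy": 0,"wz": 0,"fingers": 1}]'

```text
clock: 23.0
eef_pos: [504.1, -218.1, 70.4]
tool_rot: [2.785, 1.571, 2.348]
force: [-0.3, -0.0, -1.9]
width: 25.5
```

Request:
servo_tool --rows '[{"dx": 0.001,"dy": 0,"dz": 0,"wx": 0,"wy": 0,"wz": 0,"fingers": 1},{"dx": 0,"dy": 0,"dz": 0,"wx": 0,"wy": 0,"wz": 0,"fingers": 1}]'

```text
clock: 23.25
eef_pos: [504.2, -218.1, 70.3]
tool_rot: [-0.266, 1.57, -0.703]
force: [-1.3, 0.7, 4.3]
width: 25.4
```

Request:
servo_tool --rows '[{"dx": 0.0008,"dy": 0,"dz": 0,"wx": 0,"wy": 0,"wz": 0,"fingers": 1},{"dx": 0,"dy": 0,"dz": 0,"wx": 0,"wy": 0,"wz": 0,"fingers": 1}]'

```text
clock: 23.5
eef_pos: [504.2, -218.1, 70.2]
tool_rot: [-0.428, 1.57, -0.865]
force: [-2.3, 1.7, 10.6]
width: 25.6
```

Seated: force rose to +10 N at z 70.2. Now I'm backing off slightly and opening the jaws.

Request:
servo_tool --rows '[{"dx": -0.0008,"dy": 0,"dz": 0,"wx": 0,"wy": 0,"wz": 0,"fingers": 1},{"dx": 0,"dy": 0,"dz": 0,"wx": 0,"wy": 0,"wz": 0,"fingers": 0},{"dx": 0,"dy": 0,"dz": 0,"wx": 0,"wy": 0,"wz": 0,"fingers": 0},{"dx": 0,"dy": 0,"dz": 0,"wx": 0,"wy": 0,"wz": 0,"fingers": 0},{"dx": 0,"dy": 0,"dz": 0,"wx": 0,"wy": 0,"wz": 0,"fingers": 0}]'

```text
clock: 24.12
eef_pos: [504.1, -218.1, 69.6]
tool_rot: [2.519, 1.571, 2.083]
force: [-0.3, 1.5, 0.3]
width: 85.4
```

Request:
servo_tool --rows '[{"dx": 0,"dy": 0,"dz": 0,"wx": 0,"wy": 0,"wz": 0,"fingers": 0},{"dx": 0,"dy": 0,"dz": 0,"wx": 0,"wy": 0,"wz": 0,"fingers": 0}]'

```text
clock: 24.38
eef_pos: [504.1, -218.1, 69.7]
tool_rot: [2.485, 1.571, 2.048]
force: [-0.9, -0.0, -0.2]
width: 85.4
```

```bash
python3 - <<'E'
from h import *
rep()
crop("scene",200,230,120,100,"s20.png",6)
E
```

```text
[ 504.13 -218.06   69.68] r 230.2 a -103.79 F [-0.93 -0.   -0.16] 0.93 @ 0.0 tq [-0.01  0.02  0.02] t 24.375 w 85.4 tool x [-0.  0. -1.]
```

View pics/s20.png

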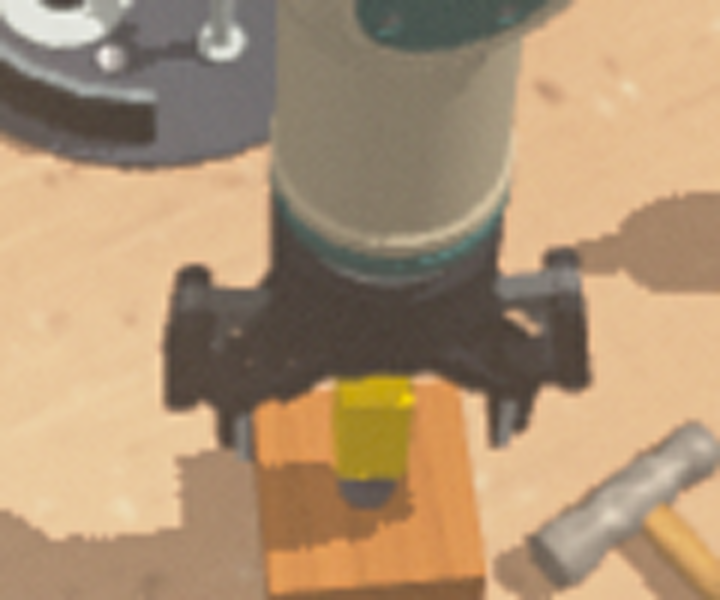

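Released and standing as before. I'll rise clear and move toward the start side so both cameras can see.

Request:
servo_tool --rows '[{"dx": -0.02,"dy": 0,"dz": 0,"wx": 0,"wy": 0,"wz": 0,"fingers": 0},{"dx": -0.04,"dy": 0,"dz": 0,"wx": 0,"wy": 0,"wz": 0,"fingers": 0},{"dx": -0.05,"dy": 0,"dz": 0,"wx": 0,"wy": 0,"wz": 0,"fingers": 0},{"dx": -0.05,"dy": 0,"dz": 0,"wx": 0,"wy": 0,"wz": 0,"fingers": 0},{"dx": -0.03,"dy": 0,"dz": 0,"wx": 0,"wy": 0,"wz": 0,"fingers": 0}]'

```text
clock: 25.05
eef_pos: [504.9, -218.3, 215.4]
tool_rot: [0.077, 1.567, -0.359]
force: [0.1, 0.0, -0.8]
width: 85.7
```

Request:
servo_tool --rows '[{"dx": 0,"dy": -0.05,"dz": 0,"wx": 0,"wy": 0,"wz": 0,"fingers": 0},{"dx": 0,"dy": -0.06,"dz": 0,"wx": 0,"wy": 0,"wz": 0,"fingers": 0},{"dx": 0,"dy": -0.06,"dz": 0,"wx": 0,"wy": 0,"wz": 0,"fingers": 0},{"dx": 0,"dy": -0.05,"dz": 0,"wx": 0,"wy": 0,"wz": 0,"fingers": 0},{"dx": 0,"dy": 0,"dz": 0,"wx": 0,"wy": 0,"wz": 0,"fingers": 0}]'

```text
clock: 25.68
eef_pos: [432.0, -371.4, 213.1]
tool_rot: [-1.295, 1.568, -1.738]
force: [-0.5, -0.5, 0.3]
width: 85.5
```

```bash
python3 - <<'E'
from h import *
rep()
a=crop("scene",180,180,130,150,"sF.png",4);b=crop("top",190,150,190,100,"tF.png",4)
for n,im in(("scene",a),("top",b)):
    o=cv2.imread(f"pics/{n}0.png")[:,:,::-1]; d=np.abs(o.astype(int)-im).max(2)
    cv2.imwrite(f"pics/d{n}.png",np.clip(d*2,0,255).astype(np.uint8))
cv2.imwrite("pics/dd.png",cv2.resize(np.hstack([cv2.imread("pics/dscene.png"),cv2.imread("pics/dtop.png")]),(800,300)))
E
```

```text
[ 431.98 -371.37  213.1 ] r 397.7 a -108.63 F [-0.46 -0.46  0.33] 0.65 @ 45.2 tq [ 0.01 -0.08 -0.  ] t 25.675 w 85.5 tool x [-4.0e-04 -2.5e-03 -1.0e+00]
```

View pics/sF.png

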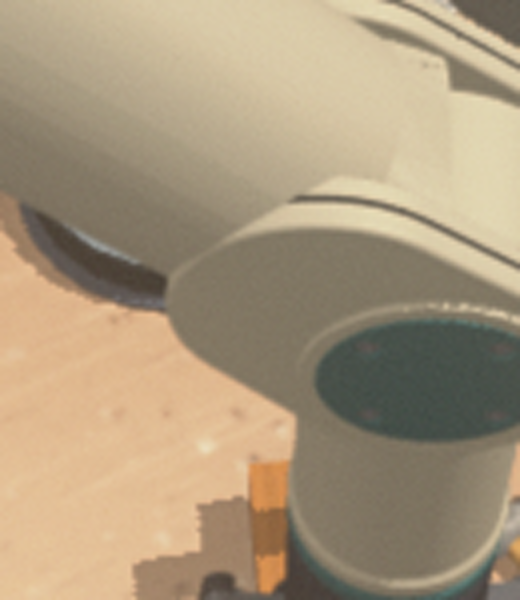

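View pics/tF.png

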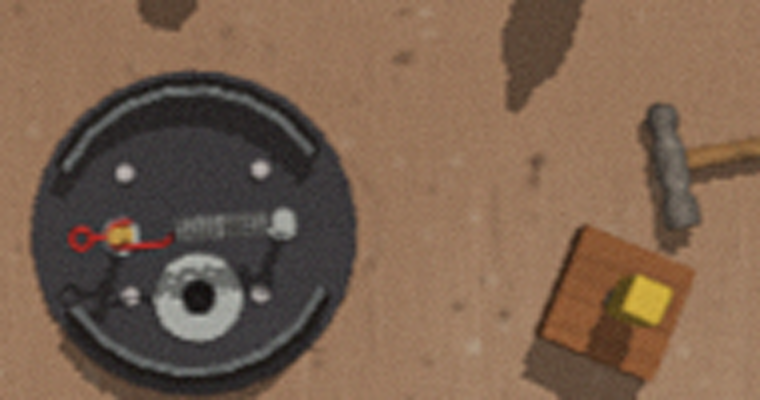

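View pics/dd.png

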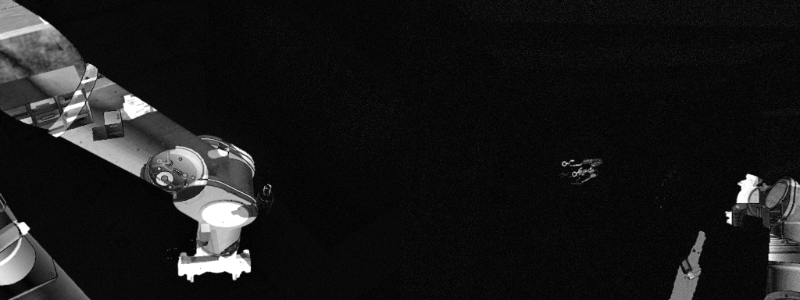

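The top view shows the hook round the pin, at crop (120,235), and the puller back in its stand. The difference image shows only the spring and the arm changed. Handing in.

```bash
python3 - <<'E'
from h import *
rep(); print(ctrl.finish_job())
E
```

```text
[ 434.49 -367.4   212.95] r 393.1 a -108.46 F [ 0.14  0.6  -0.09] 0.62 @ -103.1 tq [ 0.   -0.04 -0.  ] t 25.775 w 85.5 tool x [ 1.e-03  1.e-04 -1.e+00]
the job is handed in; nothing more can be done
None
```

The spring's hook is on the brass pin and the puller is back upright in its stand. I handed the job in at 25.8 s; it reports no verdict.

- **Pulling and hooking:** I put the prong into the red eye and stretched the spring; the highest pull I read was about 10.5 N. I then swung the hook onto the pin from its open side.
- **Easing off:** I moved inward in small steps until the pull and side force read about zero, leaving only the puller's weight. Only then did I draw the prong straight up, and the hook stayed on the pin.
- **Seating the puller:** Lowering it into the stand, I pressed until the force read about 10 N, backed off slightly and opened the jaws.

**Last checks:**
- **Top camera:** the hook is around the pin and the puller stands in its hole.
- **Other objects:** compared with the first top picture, only the spring and the arm had changed.
- **Not confirmed:** the arm blocked the scene camera's final view, so its last clear view of the hook was from just before the puller went back in the stand.
- **Disagreement:** the cameras differed by 2–4 mm on where the pin is. The hook seated about 3 mm farther out than my first estimate, within the stated range.
- **Refused calls:** my first move calls were rejected for missing keys; nothing moved and no time passed.

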